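# Level the specimen platform and keep the spirit level pressed

## Robot

A 6-joint arm with a two-finger parallel gripper is mounted at the origin on a cart in front of the work surface, level with it; the furniture and walls round the work are solid. World frame = base frame: x ahead of the robot, y to its left, z up, the work surface at z = 0. Lengths are in m, angles in rad, forces in N, time in s.
With the tool pointing down it reaches from about 0.425 to 0.95 m from the base axis. Payload 3.5 kg.
Tool frame: the origin (TCP) lies between the finger pads; the fingertips stand 17 mm ahead of it and the grasp point (between the pads) lies 2 mm behind it; z points along the fingers, y is the direction in which the jaws open and shut (so a half turn about z gives the same grasp; the last joint's range is limited). The gripper opens to 85 mm and grips with 20 to 120 N. Pads are 22 mm wide; open, the fingers measure 114 mm over their backs; the gripper's body (76 mm by 85 mm) begins 54 mm behind the grasp point. The pads swing forward as they close: fully open they stand 13 mm farther back than shut.
Start: joints at [-1.391, 0.286, 1.577, -0, 1.279, -0.15], TCP at [0.219, -0.639, 0.248] pointing down, gripper open.
Joint ranges: [-2.77, 2.77], [-0.9, 2.22], [0.21, 2.48], [-1.53, 4.67], [0.24, 2.81], [-2.84, 2.84]. Speed limits (rad/s): [2.79, 2.79, 3.14, 3.14, 3.14, 3.14].

## Interface

Orientations are given as a unit quaternion [x, y, z, w].
In Python, from plant import ctrl gives the robot as it stands.
- The arm moves only by the tool carry_out, never from a script. Its argument "commands" is a list of rows, each an object with "delta_pos": the shift along the tool's x, y, z in m, a list of three; "delta_rot": the turn, a rotation vector about the tool's x, y, z in rad, a list of three; "claw": the opening in per cent of the stroke, from 0 (shut) to 100 (fully open). A call has 1 to 8 rows; each row is the pose to reach, as a shift and turn from the pose measured when the call began, along the tool's axes at that moment; what a row does not reach only later rows make up. A row lasts 1/12 s, in which the tool goes at most 41.7 mm and 7.16 degrees, less where a joint would pass 70% of its speed; a pose out of reach is approached as far as the arm can. A call with a gripper value outside its range is refused whole. The fingers move at their own pace and stop on an object; "force" is the grip in N (left out, the last holds). Time passes only in rows, so rows that repeat a pose let the fingers close. It gives the time, the measured TCP pose, the force and the opening at its end, in the units of the state.
- ctrl.get_state(): the state, without advancing time (a new reading comes with each control period).
- ctrl.read_camera(name): name is "side" or "top" or "wrist"; returns (picture, depth): 480x640x3 uint8, red, green, blue; 480x640 float32, m along the optical axis (not along the pixel's ray), 0 where there is no reading.
- ctrl.camera_info(name): a dict with "fx", "fy", "cx", "cy" (pixels), "rvec" (rotation vector, rad) and "tvec" (3), from world to camera coordinates, as OpenCV has them; the wrist camera has in their place "mount" (4x4, takes a point from camera to tool coordinates, whose origin is the TCP and whose axes are the flange's). Camera axes: x right, y down, z forward; pixel columns grow to the right and rows downward; lengths in m; the calibration is good to about 2 mm. A picture is of the moment at which its call begins: read the wrist's pose just before it. camera_info takes no time and is no camera call.
- ctrl.sign_off(): hands the job in, once; it reports no verdict.
The state is a dict: "time": time; "qpos": joint angles; "dq": joint speeds; "joint_efforts": joint torques, N m; "eef_pos": TCP position; "tcp_rot": TCP orientation; "contact_force": force on the tool from outside, world axes, zero at the start; "wrist_torque": the same for the moment, N m; "opening": opening from 0.0 (shut) to 1.0 (fully open).
Only numpy, scipy, OpenCV 4.12 (cv2) and the standard library are available. Lean on these libraries where they do the work, as an engineer would, in place of code of your own. Each camera call takes 0.05 s, during which the arm holds its last target.

## Task

The small levelling platform on the bench has gone out of level. First turn the red wing knob clockwise until it clicks over and the guard stands aside from the black hand wheel; then lay the blue spirit level lengthwise on the middle of the bare part of the plate and let go of it; then turn the hand wheel until the bubble stands still midway between its two lines. Finally press the level down onto the plate from above, about as hard as a one-kilogram weight would, and finish while still pressing it, with the bubble centred and the guard aside, so that I can tighten the lock nut under the plate; leave the tin, the clay specimen and the porous stone where they are.

Things in the scene. Friction and masses are not known exactly. Their poses are not given: they have to be found in the camera images.
- plate: Aluminium top plate of the platform, 132 x 230 x 12 mm, top about 52 mm above the bench. It tilts slightly about a pin across its end away from the wheel. Origin: on that pin, 6 mm below the top face, mid-width. y runs lengthwise from the foot's end to the pivot end (the plate spans y -220 to +10 mm, x -66 to +66 mm), z up. The platform is fixed to the bench.
- plate_seat (a point): Middle of the bare part of the plate's top face (bare part about 130 mm wide, 150 mm long), where the middle of the level is to lie, its length along the plate's y. Axes as the plate's.
- guard_grip (a point): Middle of the red wing knob on the guard's post, on its upright turning axis, 80 mm above the plate's top. The wing is a bar 40 mm long, 12 mm thick, 24 mm high (66 to 90 mm above the plate): pinch it across its thickness. x axis: along the wing, which is parallel to the guard's arm (11 mm wide, under the wing, top 62 mm above the plate).
- guard (a joint): Angle of the guard (rad), clockwise from above positive: 0 its 58 mm dark disc covers the top of the hand wheel (disc 52 to 62 mm above the plate, 90 mm from the post), 1.25 swung fully aside, at its stop. An over-centre detent resists with up to some 0.2 N m, least towards 0.6 rad; past that it snaps the guard on to its stop and keeps it there.
- foot_grip (a point): Middle of the black fluted hand wheel of the levelling foot, on its upright axis, 40 mm above the plate's top, 90 mm from the guard's post. The wheel is 42 mm across and 22 mm high (28 to 51 mm above the plate), on a thin stem: pinch it across its diameter in any direction once the guard is aside.
- foot (a joint): Angle of the wheel (rad), clockwise from above positive; friction about 0.05 N m, stays where left, stops at -3.2 and 3.2. Clockwise raises the foot's end of the plate: 8 mm a turn, 190 mm from the pivot, i.e. 6.7 mrad of tilt per rad. At the start that end is too low, by 0.9 to 2.2 rad of turning.
- level: Blue spirit level with a steel sole, 110 mm long, 26 mm wide, 34 mm high, about 0.3 kg, standing loose on the bench. Origin: centre of the underside; y along its length, z up. It may be laid either way round.
- level_vial (a point): Middle of the level's top face, over the middle of its green vial (50 mm long), 34 mm above the underside; solid body ends of 30 mm on either side of the vial. Press near the middle, or evenly on both ends: pressing 10 mm off the middle shifts the bubble by less than 1 mm.
- bubble (a joint): Place of the pale bubble along the level's y (m): 0 midway between the two black lines (19 mm apart); the bubble is 15 mm long and runs 15 mm either way. It climbs to the higher end, 0.9 mm per mrad, so about 6 mm per rad of the wheel, and settles in a second. With the level's y the same way as the plate's, the value falls as the wheel turns clockwise; the other way round, it rises.
- moisture_tin: Closed aluminium tin, 68 mm across, 43 mm high, on the bench; origin under its centre. Leave it alone.
- clay_specimen: Brown clay cylinder, 38 mm across, 51 mm high, standing on the bench; origin under its centre. Leave it alone.
- porous_stone: Grey-brown porous disc, 50 mm across, 10 mm high, lying on the bench; origin under its centre. Leave it alone.
Things that resemble listed ones, but are neither listed nor needed, are in the scene too. Several things have the shape of the level; the one meant has the colours described above.

How it is judged:
By the outcome, as a careful person would: the job done as asked, in the order asked, and still so for the second after the job is handed in, while the arm keeps its last pose, push and grip.
It also fails if it takes over 72 s, if anything falls off the work surface, if the arm or the gripper's body presses on something with over 40 N, if the wrist force passes 120 N, or if a joint passes its speed limit or range.

## Working session

There is one attempt and no reset: what is moved stays moved. The work goes in short steps, Python scripts to look and compute and a tool call to move; the robot and the scene stay as the last step left them, time stands still between calls to the robot, and variables do not carry over. Pictures are saved under pics/ and viewed, and the job is handed in when it is done.

Besides the shell and the picture viewer there is one more tool, called in YAML: its name, and indented under it one key for each argument. carry_out: Moves the arm, as the interface text tells. Its arguments: {"type":"object","properties":{"commands":{"type":"array"},"force":{"type":"number"}},"required":["commands"]}

```bash
ls; mkdir -p pics; python3 - <<'E'
from plant import ctrl
import cv2,json
s=ctrl.get_state(); print(s)
for n in("side","top","wrist"):
    print(n,ctrl.camera_info(n))
for n in("side","top"):
    p,d=ctrl.read_camera(n)
    cv2.imwrite(f"pics/{n}0.png",p[:,:,::-1])
    import numpy as np; np.save(f"{n}0_d.npy",d)
E
```

```text
pics
{'time': 0.0, 'qpos': array([-1.39103286e+00,  2.87174750e-01,  1.57815957e+00,  3.81406491e-05,
        1.27858454e+00, -1.49970206e-01]), 'dq': array([-1.83232164e-05,  1.69374803e-03,  8.57859558e-04,  9.33765555e-06,
        5.06115279e-04, -1.26893254e-03]), 'joint_efforts': array([ 3.93570217e-04, -4.05982018e+01, -2.92624176e+01, -1.49532539e-04,
        5.67849493e-03,  3.62384725e-06]), 'eef_pos': array([ 0.21850465, -0.6380156 ,  0.2469505 ]), 'tcp_rot': array([ 9.86440457e-01,  1.64115424e-01,  9.27851983e-07, -1.16324331e-03]), 'contact_force': array([-0.19554183, -0.40230753, -0.25933341]), 'wrist_torque': array([-0.01529016,  0.00462421,  0.03089655]), 'opening': 0.9966038015459122}
side {'fx': 436.30668804368656, 'fy': 436.30668804368656, 'cx': 321.4838597124538, 'cy': 240.11536002013398, 'rvec': array([ 2.20717675, -0.36766056,  0.15102588]), 'tvec': array([-0.38779287,  0.26650885,  0.98740815])}
top {'fx': 540.1303785705019, 'fy': 540.1303785705019, 'cx': 309.05302243119723, 'cy': 242.4301060888216, 'rvec': array([ 2.16936926, -2.17505821,  0.10775918]), 'tvec': array([0.15889113, 0.48435393, 1.63148936])}
wrist {'fx': 388.9392990073912, 'fy': 388.9392990073912, 'cx': 317.39042217974514, 'cy': 240.2548156235265, 'mount': array([[-4.39374769e-04, -9.49388641e-01, -3.14103511e-01,
         8.08079945e-02],
       [ 9.99999679e-01, -6.27547082e-04,  4.97961459e-04,
        -1.28640446e-03],
       [-6.69873695e-04, -3.14103192e-01,  9.49388612e-01,
        -1.24752247e-01],
       [ 0.00000000e+00,  0.00000000e+00,  0.00000000e+00,
         1.00000000e+00]])}
```

View pics/side0.png

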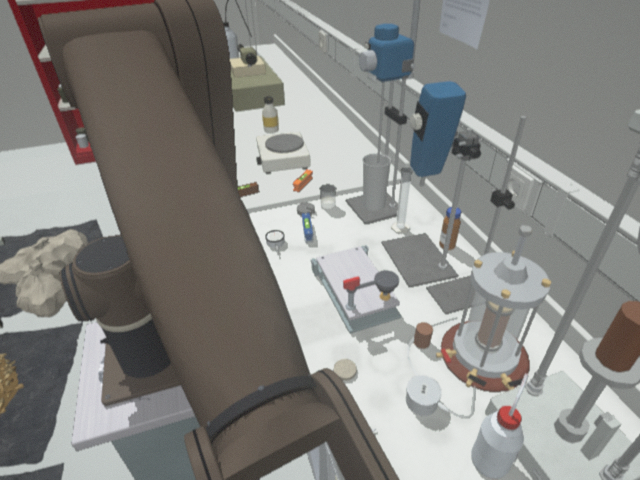

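View pics/top0.png

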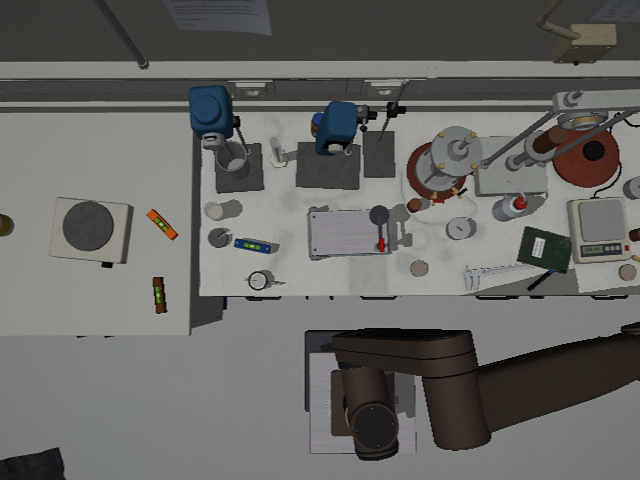

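```bash
cat > h.py <<'E'
import numpy as np,cv2
from scipy.spatial.transform import Rotation as R
from plant import ctrl
def unproj(cam,uv,z):
    c=ctrl.camera_info(cam)
    uv=np.atleast_2d(uv);z=np.atleast_1d(z)
    P=np.c_[(uv[:,0]-c['cx'])/c['fx']*z,(uv[:,1]-c['cy'])/c['fy']*z,z]
    if 'mount' in c:
        s=ctrl.get_state();M=c['mount']
        T=P@M[:3,:3].T+M[:3,3]
        return R.from_quat(s['tcp_rot']).apply(T)+s['eef_pos']
    Rm=cv2.Rodrigues(c['rvec'])[0]
    return (P-c['tvec'])@Rm
def proj(cam,X):
    c=ctrl.camera_info(cam);X=np.atleast_2d(X)
    if 'mount' in c:
        s=ctrl.get_state();M=c['mount']
        T=R.from_quat(s['tcp_rot']).inv().apply(X-s['eef_pos'])
        P=(T-M[:3,3])@M[:3,:3]
    else:
        P=X@cv2.Rodrigues(c['rvec'])[0].T+c['tvec']
    return np.c_[P[:,0]/P[:,2]*c['fx']+c['cx'],P[:,1]/P[:,2]*c['fy']+c['cy']]
def cloud(cam,d):
    v,u=np.mgrid[:480,:640]
    X=unproj(cam,np.c_[u.ravel(),v.ravel()],d.ravel()).reshape(480,640,3)
    X[d==0]=np.nan
    return X
def shot(cam,name):
    p,d=ctrl.read_camera(cam);cv2.imwrite(f"pics/{name}.png",p[:,:,::-1]);np.save(f"{name}_d.npy",d);return p,d
def crop(name,u0,u1,v0,v1,k,out):
    im=cv2.imread(f"pics/{name}.png")[v0:v1,u0:u1]
    cv2.imwrite(f"pics/{out}.png",cv2.resize(im,None,fx=k,fy=k,interpolation=cv2.INTER_CUBIC))
E
python3 - <<'E'
from h import *
crop("top0",200,400,190,290,4,"top0c")
crop("side0",260,440,190,340,4,"side0c")
p=cv2.imread("pics/top0.png");d=np.load("top0_d.npy");X=cloud("top",d)
for (u,v) in [(252,245),(381,245),(379,215),(350,232),(320,215),(320,250),(385,250),(459,229),(415,205),(419,269),(440,280),(213,211),(219,237),(258,280)]:
    print((u,v),X[v,u].round(4))
E
```

```text
(252, 245) [0.4768 0.3317 0.0293]
(381, 245) [ 0.4658 -0.0474  0.1369]
(379, 215) [ 0.5567 -0.047   0.1065]
(350, 232) [0.5143 0.0333 0.043 ]
(320, 215) [0.5657 0.1243 0.0492]
(320, 250) [0.4592 0.1248 0.0497]
(385, 250) [ 0.4584 -0.0705  0.0529]
(459, 229) [ 0.523  -0.2985  0.0405]
(415, 205) [ 0.5967 -0.1656  0.0434]
(419, 269) [ 0.4032 -0.1807  0.0079]
(440, 280) [ 0.3693 -0.2445  0.0079]
(213, 211) [0.581  0.4512 0.0351]
(219, 237) [0.5043 0.4369 0.0041]
(258, 280) [0.3702 0.3131 0.0254]
```

View pics/top0c.png

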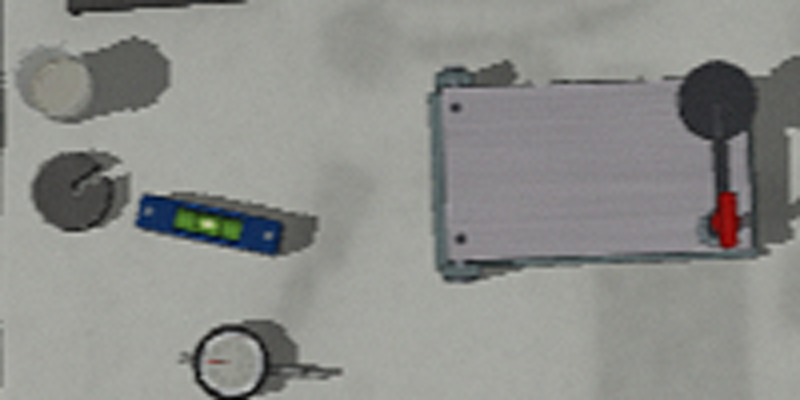

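View pics/side0c.png

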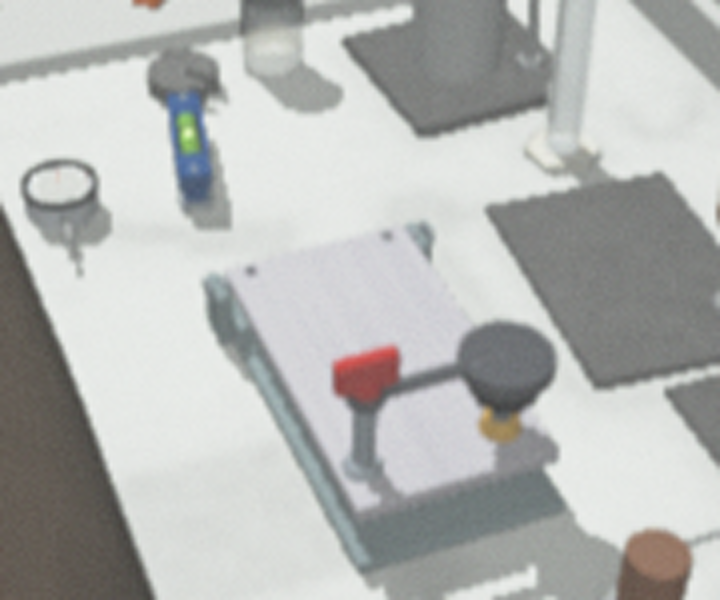

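```bash
python3 - <<'E'
from h import *
for cam in("top","side"):
    p=cv2.imread(f"pics/{cam}0.png");d=np.load(f"{cam}0_d.npy");X=cloud(cam,d)
    hsv=cv2.cvtColor(p,cv2.COLOR_BGR2HSV).astype(int);H,S,V=[hsv[...,i] for i in range(3)]
    ok=np.isfinite(X[...,0])
    def box(x0,x1,y0,y1,z0,z1): return ok&(X[...,0]>x0)&(X[...,0]<x1)&(X[...,1]>y0)&(X[...,1]<y1)&(X[...,2]>z0)&(X[...,2]<z1)
    def rep(n,m,zt=None):
        m=m.copy();P=X[m]
        r=cv2.minAreaRect((P[:,:2]*1000).astype(np.float32))
        print(cam,n,m.sum(),"z med/98",np.median(P[:,2]).round(4),np.percentile(P[:,2],98).round(4),"mean",P.mean(0).round(4),"rect",r)
    rep("knob",box(.40,.53,-.12,.0,.11,.16)&(S>150)&((H<8)|(H>172)))
    rep("knobtop",box(.40,.53,-.12,.0,.134,.16)&(S>150)&((H<8)|(H>172)))
    rep("disc",box(.52,.62,-.11,.02,.095,.13))
    rep("level",box(.4,.55,.25,.42,.01,.05)&(S>110)&(H>95)&(H<130))
    rep("leveltop",box(.4,.55,.25,.42,.025,.05))
    m=box(.42,.65,-.10,.16,.03,.062);rep("plate",m)
    P=X[box(.46,.56,-.02,.11,.03,.065)];A=np.c_[P[:,:2],np.ones(len(P))];print("plane",np.linalg.lstsq(A,P[:,2],rcond=None)[0],len(P))
    if cam=="top":
        cs=X[:,:,:2]
E
```

```text
top knob 64 z med/98 0.138 0.1458 mean [ 0.4674 -0.0482  0.1359] rect ((468.25482177734375, -47.9224853515625), (39.206974029541016, 14.859502792358398), 10.714284896850586)
top knobtop 47 z med/98 0.1405 0.1459 mean [ 0.4684 -0.0494  0.14  ] rect ((467.5190734863281, -50.056968688964844), (37.39273452758789, 11.01684856414795), 6.1904072761535645)
top disc 318 z med/98 0.1119 0.1186 mean [ 0.5556 -0.0473  0.1119] rect ((556.5974731445312, -48.40998840332031), (55.6563606262207, 57.231544494628906), 46.27384948730469)
top level 194 z med/98 0.0334 0.04 mean [0.4745 0.3312 0.0328] rect ((474.6138610839844, 331.86578369140625), (108.23127746582031, 25.88455581665039), 78.55899810791016)
top leveltop 295 z med/98 0.0333 0.0405 mean [0.4745 0.3306 0.0332] rect ((477.86944580078125, 345.7388916015625), (139.7543487548828, 26.36064910888672), 77.89518737792969)
top plate 3017 z med/98 0.0513 0.0588 mean [0.5112 0.0513 0.0512] rect ((514.7108764648438, 37.89232635498047), (164.16616821289062, 234.24034118652344), 2.209385395050049)
plane [-0.00374144  0.00648957  0.05282098] 1422
side knob 
[... 379 characters left out ...]
.5525 -0.0501  0.1103] rect ((555.5445556640625, -46.39566421508789), (58.744876861572266, 55.88814926147461), 41.85295486450195)
side level 33 z med/98 0.0334 0.0379 mean [0.471  0.3327 0.0337] rect ((473.0265197753906, 335.4923095703125), (104.16645050048828, 18.65071678161621), 77.91421508789062)
side leveltop 192 z med/98 0.0329 0.0373 mean [0.4708 0.3264 0.0327] rect ((472.29718017578125, 331.6195373535156), (112.1695327758789, 26.220806121826172), 78.39529418945312)
side plate 3038 z med/98 0.0507 0.0556 mean [0.5066 0.0329 0.0503] rect ((509.97833251953125, 39.636375427246094), (164.32672119140625, 238.644775390625), 0.6667234301567078)
plane [-0.0002452   0.01097648  0.05052702] 1035
```

```bash
cat >> h.py <<'E'
def goto(x,y,z,yaw,rr=None):
    s=ctrl.get_state();C=R.from_quat(s['tcp_rot'])
    T=R.from_euler('z',yaw)*R.from_euler('x',np.pi)
    if rr is not None: T=R.from_rotvec(rr)*T
    dp=C.inv().apply(np.array([x,y,z])-s['eef_pos']);dr=(C.inv()*T).as_rotvec()
    print("t %.2f"%s['time'],"pos",s['eef_pos'].round(4),"yaw",round(yawof(C),4),"F",s['contact_force'].round(2),"op",round(s['opening'],3),"q",s['qpos'].round(2))
    print("delta_pos",dp.round(4),"delta_rot",dr.round(4))
def yawof(C):
    v=C.apply([1,0,0]);return np.arctan2(v[1],v[0])
E
python3 - <<'E'
from h import *
goto(.467,-.049,.25,3.14)
E
```

```text
t 0.10 pos [ 0.2185 -0.6381  0.2471] yaw 0.3298 F [-0.66 -0.18 -0.73] op 1.003 q [-1.39  0.29  1.58 -0.    1.28 -0.15]
delta_pos [ 0.4258 -0.4769 -0.0018] delta_rot [-1.0000e-04 -3.0000e-03 -2.8102e+00]
```

carry_out:
  commands:
    - {"delta_pos": [0.426, -0.477, 0], "delta_rot": [0, 0, -2.81], "claw": 100}
    - {"delta_pos": [0.426, -0.477, 0], "delta_rot": [0, 0, -2.81], "claw": 100}
    - {"delta_pos": [0.426, -0.477, 0], "delta_rot": [0, 0, -2.81], "claw": 100}
    - {"delta_pos": [0.426, -0.477, 0], "delta_rot": [0, 0, -2.81], "claw": 100}
    - {"delta_pos": [0.426, -0.477, 0], "delta_rot": [0, 0, -2.81], "claw": 100}
    - {"delta_pos": [0.426, -0.477, 0], "delta_rot": [0, 0, -2.81], "claw": 100}
    - {"delta_pos": [0.426, -0.477, 0], "delta_rot": [0, 0, -2.81], "claw": 100}
    - {"delta_pos": [0.426, -0.477, 0], "delta_rot": [0, 0, -2.81], "claw": 100}
  force: 60

```text
time: 0.77
eef_pos: [0.3482, -0.3293, 0.2478]
tcp_rot: [0.785, 0.619, 0.001, -0.0]
contact_force: [0.8, -0.3, 0.3]
opening: 1.001
```

```bash
python3 - <<'E'
from h import *
goto(.467,-.049,.25,3.14)
E
```

```text
t 0.77 pos [ 0.3482 -0.3293  0.2478] yaw 1.3353 F [ 0.83 -0.26  0.28] op 1.001 q [-0.97 -0.16  2.04  0.    1.26 -0.74]
delta_pos [ 0.3003  0.0502 -0.0018] delta_rot [ 1.4000e-03 -1.0000e-03 -1.8047e+00]
```

carry_out:
  commands:
    - {"delta_pos": [0.3, 0.05, -0.01], "delta_rot": [0, 0, -1.805], "claw": 100}
    - {"delta_pos": [0.3, 0.05, -0.01], "delta_rot": [0, 0, -1.805], "claw": 100}
    - {"delta_pos": [0.3, 0.05, -0.01], "delta_rot": [0, 0, -1.805], "claw": 100}
    - {"delta_pos": [0.3, 0.05, -0.01], "delta_rot": [0, 0, -1.805], "claw": 100}
    - {"delta_pos": [0.3, 0.05, -0.01], "delta_rot": [0, 0, -1.805], "claw": 100}
    - {"delta_pos": [0.3, 0.05, -0.01], "delta_rot": [0, 0, -1.805], "claw": 100}
    - {"delta_pos": [0.3, 0.05, -0.01], "delta_rot": [0, 0, -1.805], "claw": 100}
    - {"delta_pos": [0.3, 0.05, -0.01], "delta_rot": [0, 0, -1.805], "claw": 100}

```text
time: 1.43
eef_pos: [0.4674, -0.0449, 0.2581]
tcp_rot: [0.39, 0.921, 0.002, -0.0]
contact_force: [0.3, -0.9, 0.0]
opening: 1.005
```

```bash
python3 - <<'E'
from h import *
goto(.467,-.049,.25,3.14)
E
```

```text
t 1.43 pos [ 0.4674 -0.0449  0.2581] yaw 2.3401 F [ 0.31 -0.92  0.01] op 1.005 q [-0.31 -0.19  2.05  0.    1.28 -1.08]
delta_pos [-0.0026 -0.0032  0.0081] delta_rot [ 3.300e-03 -1.000e-04 -7.999e-01]
```

carry_out:
  commands:
    - {"delta_pos": [-0.003, -0.003, 0], "delta_rot": [0, 0, -0.8], "claw": 100}
    - {"delta_pos": [-0.003, -0.003, 0], "delta_rot": [0, 0, -0.8], "claw": 100}
    - {"delta_pos": [-0.003, -0.003, 0], "delta_rot": [0, 0, -0.8], "claw": 100}
    - {"delta_pos": [-0.003, -0.003, 0], "delta_rot": [0, 0, -0.8], "claw": 100}
    - {"delta_pos": [-0.003, -0.003, 0], "delta_rot": [0, 0, -0.8], "claw": 100}
    - {"delta_pos": [-0.003, -0.003, 0], "delta_rot": [0, 0, -0.8], "claw": 100}
    - {"delta_pos": [-0.003, -0.003, 0], "delta_rot": [0, 0, -0.8], "claw": 100}
    - {"delta_pos": [-0.003, -0.003, 0], "delta_rot": [0, 0, -0.8], "claw": 100}

```text
time: 2.1
eef_pos: [0.467, -0.049, 0.2576]
tcp_rot: [0.0, 1.0, 0.002, 0.0]
contact_force: [0.1, -0.1, 0.3]
opening: 0.999
```

```bash
python3 - <<'E'
from h import *
s=ctrl.get_state()
goto(.467,-.049,.25,3.14)
p,d=shot("wrist","w1");X=cloud("wrist",d);np.save("w1_X.npy",X)
hsv=cv2.cvtColor(p,cv2.COLOR_RGB2HSV).astype(int);H,S,V=[hsv[...,i] for i in range(3)]
m=(S>150)&((H<8)|(H>172))&(X[...,2]>.11)&(X[...,2]<.16)
P=X[m];print(m.sum(),P.mean(0),np.percentile(P,[2,98],axis=0))
t=m&(X[...,2]>np.percentile(P[:,2],90)-.006)
print(cv2.minAreaRect((X[t][:,:2]*1000).astype(np.float32)))
g=(X[...,2]>.095)&(X[...,2]<.13)&~m&(X[...,0]>.52)&(X[...,0]<.6)&(abs(X[...,1]+.05)<.04)
print("disc",cv2.minEnclosingCircle((X[g][:,:2]*1000).astype(np.float32)),X[g].mean(0))
E
```

```text
t 2.10 pos [ 0.467  -0.049   0.2576] yaw 3.1411 F [ 0.06 -0.14  0.31] op 0.999 q [-0.32 -0.19  2.05  0.    1.28 -1.89]
delta_pos [0.     0.     0.0076] delta_rot [0.0033 0.0003 0.0011]
1211 [ 0.46284359 -0.04714829  0.13560402] [[ 0.44577724 -0.05546411  0.12074798]
 [ 0.48273127 -0.03882617  0.14025314]]
((464.8765563964844, -47.1942138671875), (38.984352111816406, 11.963120460510254), 2.3096938133239746)
disc ((551.9403076171875, -42.56045150756836), 32.801788330078125) [ 0.55192253 -0.04410602  0.11024096]
```

View pics/w1.png

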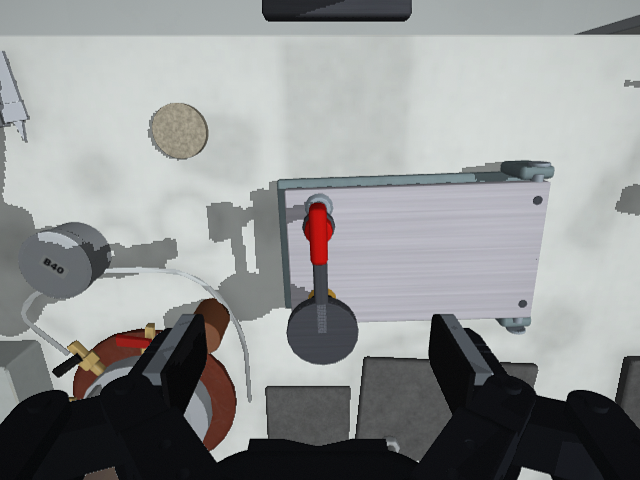

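```bash
python3 - <<'E'
from h import *
goto(.465,-.048,.134,np.pi+.035)
E
```

```text
t 2.15 pos [ 0.4671 -0.0491  0.2577] yaw 3.1387 F [-0.37  0.43  0.26] op 1.0 q [-0.32 -0.19  2.05  0.    1.28 -1.89]
delta_pos [0.0021 0.0007 0.1237] delta_rot [ 0.0032  0.0005 -0.0379]
```

carry_out:
  commands:
    - {"delta_pos": [0.002, 0.001, 0.04], "delta_rot": [0.003, 0, -0.038], "claw": 100}
    - {"delta_pos": [0.002, 0.001, 0.075], "delta_rot": [0.003, 0, -0.038], "claw": 80}
    - {"delta_pos": [0.002, 0.001, 0.105], "delta_rot": [0.003, 0, -0.038], "claw": 60}
    - {"delta_pos": [0.002, 0.001, 0.124], "delta_rot": [0.003, 0, -0.038], "claw": 50}
    - {"delta_pos": [0.002, 0.001, 0.124], "delta_rot": [0.003, 0, -0.038], "claw": 50}
    - {"delta_pos": [0.002, 0.001, 0.124], "delta_rot": [0.003, 0, -0.038], "claw": 50}

```text
time: 2.65
eef_pos: [0.4644, -0.0474, 0.1329]
tcp_rot: [-0.017, 1.0, 0.001, -0.001]
contact_force: [1.0, -0.1, 0.4]
opening: 0.5
```

```bash
python3 - <<'E'
from h import *
goto(.465,-.048,.134,np.pi+.035)
shot("wrist","w2"); shot("side","s2");crop("s2",260,440,190,340,4,"s2c")
E
```

```text
t 2.65 pos [ 0.4644 -0.0474  0.1329] yaw -3.1076 F [ 0.99 -0.07  0.4 ] op 0.5 q [-0.32 -0.05  2.17  0.    1.02 -1.92]
delta_pos [-0.0006 -0.0006 -0.0011] delta_rot [ 0.0012 -0.0022 -0.001 ]
```

View pics/w2.png

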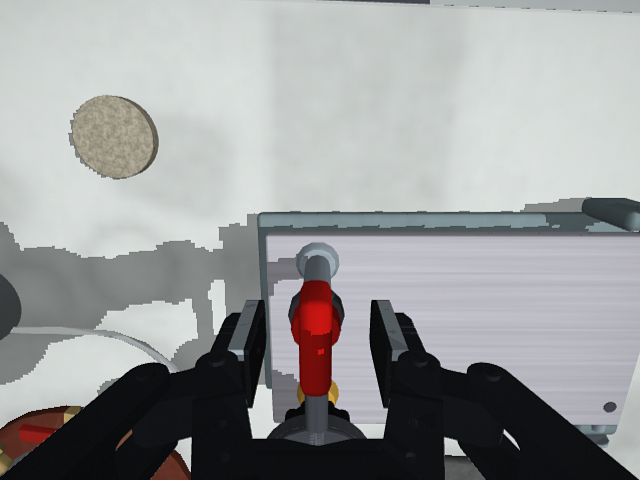

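View pics/s2c.png

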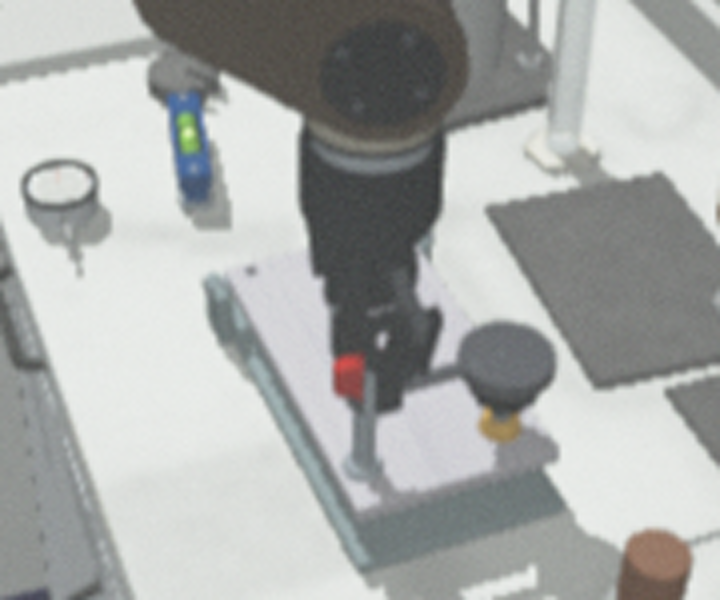

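carry_out:
  commands:
    - {"delta_pos": [0, 0, -0.001], "delta_rot": [0, 0, 0], "claw": 5}
    - {"delta_pos": [0, 0, -0.001], "delta_rot": [0, 0, 0], "claw": 5}
    - {"delta_pos": [0, 0, -0.001], "delta_rot": [0, 0, 0], "claw": 5}
    - {"delta_pos": [0, 0, -0.001], "delta_rot": [0, 0, 0], "claw": 5}
    - {"delta_pos": [0, 0, -0.001], "delta_rot": [0, 0, 0], "claw": 5}
  force: 60

```text
time: 3.17
eef_pos: [0.4677, -0.0482, 0.1387]
tcp_rot: [-0.017, 1.0, -0.001, 0.003]
contact_force: [-1.2, -0.2, 5.6]
opening: 0.126
```

```bash
python3 - <<'E'
from h import *
goto(.465,-.048,.134,np.pi+.035)
shot("wrist","w3"); shot("side","s3");crop("s3",260,440,190,340,4,"s3c")
E
```

```text
t 3.17 pos [ 0.4677 -0.0482  0.1387] yaw -3.1078 F [-1.23 -0.24  5.6 ] op 0.126 q [-0.32 -0.05  2.16  0.    1.02 -1.93]
delta_pos [0.0027 0.0003 0.0047] delta_rot [-0.0011  0.0069 -0.0012]
```

View pics/w3.png

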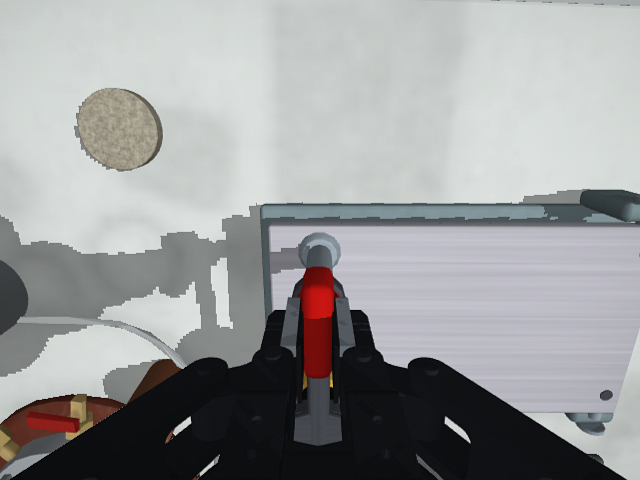

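View pics/s3c.png

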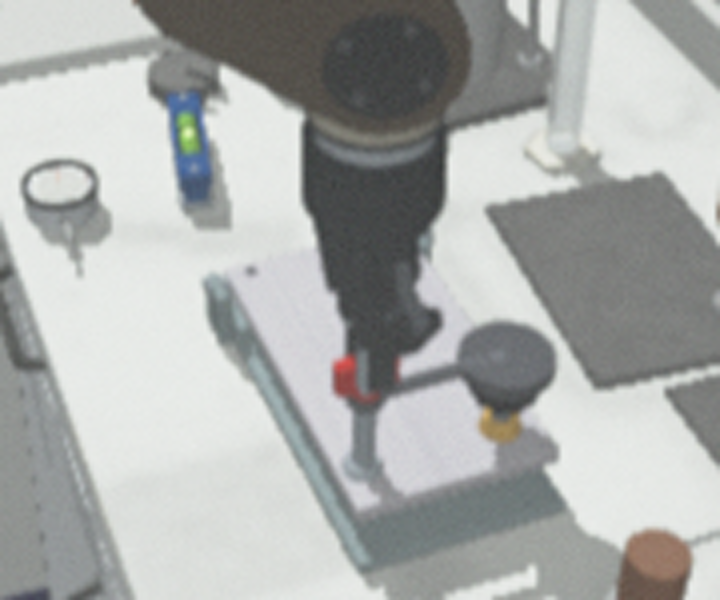

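carry_out:
  commands:
    - {"delta_pos": [0, 0, 0], "delta_rot": [0, 0, 0.1], "claw": 5}
    - {"delta_pos": [0, 0, 0], "delta_rot": [0, 0, 0.2], "claw": 5}
    - {"delta_pos": [0, -0.001, 0], "delta_rot": [0, 0, 0.3], "claw": 5}
    - {"delta_pos": [0, -0.001, 0], "delta_rot": [0, 0, 0.4], "claw": 5}
    - {"delta_pos": [0.001, -0.001, 0], "delta_rot": [0, 0, 0.5], "claw": 5}
    - {"delta_pos": [0.001, -0.001, 0], "delta_rot": [0, 0, 0.6], "claw": 5}
    - {"delta_pos": [0.001, -0.002, 0], "delta_rot": [0, 0, 0.7], "claw": 5}
    - {"delta_pos": [0.001, -0.002, 0], "delta_rot": [0, 0, 0.8], "claw": 5}
  force: 70

```text
time: 3.93
eef_pos: [0.467, -0.0497, 0.1388]
tcp_rot: [0.376, 0.926, 0.002, 0.004]
contact_force: [1.9, 1.4, -0.6]
opening: 0.122
```

```bash
python3 - <<'E'
from h import *
s=ctrl.get_state();print(s['wrist_torque'])
goto(.466,-.051,.134,np.pi+.035-1.25)
shot("wrist","w4")
E
```

```text
[ 0.27473147 -0.04757857 -0.04122335]
t 3.93 pos [ 0.467  -0.0497  0.1388] yaw 2.3695 F [ 1.87  1.44 -0.56] op 0.122 q [-0.32 -0.05  2.16  0.    1.02 -1.12]
delta_pos [-0.0001 -0.0017  0.0048] delta_rot [0.0071 0.0038 0.443 ]
```

View pics/w4.png

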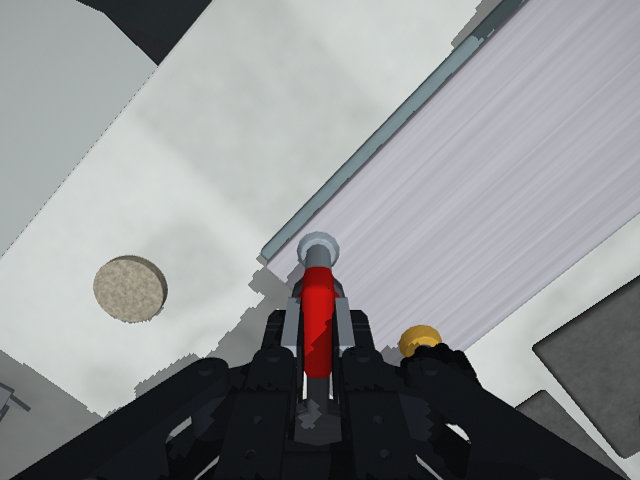

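The guard has turned with the jaws by about 0.8 rad: the wing is still between the pads at (318,320) and the wheel shows uncovered at (435,365). I'll turn it the rest of the way.

carry_out:
  commands:
    - {"delta_pos": [0, 0, 0], "delta_rot": [0, 0, 0.1], "claw": 5}
    - {"delta_pos": [0, -0.001, 0], "delta_rot": [0, 0, 0.2], "claw": 5}
    - {"delta_pos": [0, -0.001, 0], "delta_rot": [0, 0, 0.3], "claw": 5}
    - {"delta_pos": [0, -0.001, 0], "delta_rot": [0, 0, 0.4], "claw": 5}
    - {"delta_pos": [0, -0.002, 0], "delta_rot": [0, 0, 0.45], "claw": 5}
    - {"delta_pos": [0, -0.002, 0], "delta_rot": [0, 0, 0.47], "claw": 5}
    - {"delta_pos": [0, -0.002, 0], "delta_rot": [0, 0, 0.47], "claw": 5}

```text
time: 4.57
eef_pos: [0.4662, -0.0502, 0.1388]
tcp_rot: [0.581, 0.814, 0.004, 0.004]
contact_force: [4.4, 4.7, -2.9]
opening: 0.122
```

```bash
python3 - <<'E'
from h import *
s=ctrl.get_state();print(s['wrist_torque'])
goto(.466,-.051,.134,np.pi+.035-1.25)
E
```

```text
[ 0.73860575 -0.44742399  0.91428141]
t 4.57 pos [ 0.4662 -0.0502  0.1388] yaw 1.9016 F [ 4.39  4.68 -2.87] op 0.122 q [-0.33 -0.06  2.17  0.01  1.02 -0.66]
delta_pos [-0.0007 -0.0005  0.0048] delta_rot [ 0.01    0.0016 -0.025 ]
```

carry_out:
  commands:
    - {"delta_pos": [0, 0, 0], "delta_rot": [0, 0, -0.03], "claw": 40}
    - {"delta_pos": [0, 0, 0], "delta_rot": [0, 0, -0.03], "claw": 40}
    - {"delta_pos": [0, 0, 0], "delta_rot": [0, 0, -0.03], "claw": 40}
    - {"delta_pos": [0, 0, -0.03], "delta_rot": [0, 0, -0.03], "claw": 70}
    - {"delta_pos": [0, 0, -0.07], "delta_rot": [0, 0, -0.03], "claw": 70}
    - {"delta_pos": [0, 0, -0.11], "delta_rot": [0, 0, -0.03], "claw": 70}
    - {"delta_pos": [0, 0, -0.12], "delta_rot": [0, 0, -0.03], "claw": 70}

```text
time: 5.15
eef_pos: [0.4678, -0.0516, 0.2666]
tcp_rot: [0.569, 0.822, 0.005, 0.01]
contact_force: [0.7, -0.3, 0.5]
opening: 0.697
```

```bash
python3 - <<'E'
from h import *
goto(.475,.332,.2,np.pi/2)
p,d=shot("wrist","w5");X=cloud("wrist",d);np.save("w5_X.npy",X)
crop("w5",0,640,0,480,1,"w5c")
p,d=shot("top","t5");crop("t5",280,480,180,300,4,"t5c")
E
```

```text
t 5.15 pos [ 0.4678 -0.0516  0.2666] yaw 1.9315 F [ 0.69 -0.26  0.54] op 0.697 q [-0.33 -0.21  2.05  0.    1.28 -0.69]
delta_pos [0.357  0.1409 0.0658] delta_rot [0.0209 0.0064 0.3608]
```

View pics/w5.png

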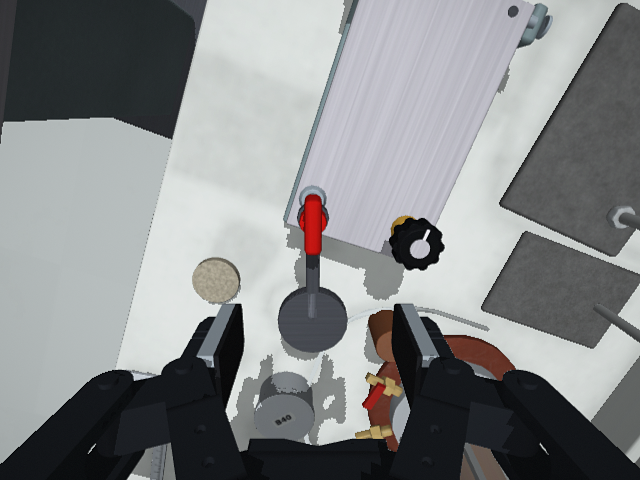

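View pics/t5c.png

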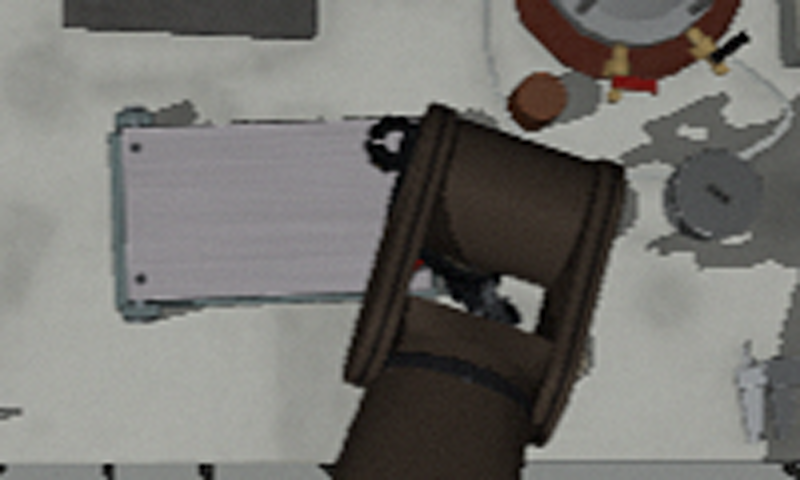

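```bash
python3 - <<'E'
from h import *
X=np.load("w5_X.npy");p=cv2.imread("pics/w5.png")
V=p.max(2)
m=(X[...,2]>.07)&(X[...,2]<.112)&(abs(X[...,0]-.553)<.04)&(abs(X[...,1]+.047)<.04)
print("wheel",m.sum(),cv2.minEnclosingCircle((X[m][:,:2]*1000).astype(np.float32)),X[m].mean(0),np.percentile(X[m][:,2],95))
k=(X[...,2]>.115)&(X[...,2]<.16)&(abs(X[...,0]-.465)<.05)&(abs(X[...,1]+.047)<.05)
print("knob",k.sum(),cv2.minAreaRect((X[k][:,:2]*1000).astype(np.float32)),np.percentile(X[k][:,2],95))
for n in("w1","w5"):
    X=np.load(n+"_X.npy");p=cv2.imread(f"pics/{n}.png");
    hsv=cv2.cvtColor(p,cv2.COLOR_BGR2HSV)
    h=(X[...,2]>.043)&(X[...,2]<.057)&(X[...,0]>.42)&(X[...,0]<.62)&(X[...,1]>-.1)&(X[...,1]<.17)&(p.max(2)>130)
    print(n,h.sum(),cv2.minAreaRect((X[h][:,:2]*1000).astype(np.float32)),X[h][:,2].mean())
    A=X[h];print(np.linalg.lstsq(np.c_[A[:,:2],np.ones(len(A))],A[:,2],rcond=None)[0])
    # edges in y strip
    for lo in np.arange(-.06,.15,.03):
        s=A[(A[:,1]>lo)&(A[:,1]<lo+.02)]
        if len(s): print(round(lo+.01,3),s[:,0].min().round(4),s[:,0].max().round(4))
    print("y ext",np.percentile(A[:,1],[.1,99.9]))
E
```

```text
wheel 2157 ((555.2548217773438, -43.700660705566406), 21.372318267822266) [ 0.55252252 -0.04182276  0.09760442] 0.10117972406197091
knob 1174 ((465.7147521972656, -46.99891662597656), (19.381664276123047, 39.75342559814453), 6.071183204650879) 0.13971661114427217
w1 30013 ((513.3439331054688, 42.46892547607422), (164.43507385253906, 233.27798461914062), 1.8267693519592285) 0.05014149869888814
[-0.00033376  0.00772218  0.04989903]
-0.05 0.4497 0.5466
-0.02 0.4489 0.576
0.01 0.4479 0.5798
0.04 0.4472 0.579
0.07 0.4455 0.5771
0.1 0.4449 0.5772
0.13 0.4285 0.5919
y ext [-0.07465963  0.15654949]
w5 37520 ((520.40087890625, 42.500648498535156), (147.6180419921875, 233.7145538330078), 1.672959804534912) 0.0498303357091162
[-0.0015055   0.00787617  0.05021737]
-0.05 0.4497 0.5456
-0.02 0.4489 0.5805
0.01 0.4478 0.5803
0.04 0.4468 0.5787
0.07 0.4456 0.578
0.1 0.4447 0.5769
0.13 0.468 0.5911
y ext [-0.07410004  0.15711514]
```

```bash
python3 - <<'E'
from h import *
goto(.475,.332,.2,1.37)
E
```

```text
t 5.25 pos [ 0.4667 -0.0512  0.2628] yaw 1.9314 F [-0.47 -0.19 -0.01] op 0.698 q [-0.33 -0.2   2.06  0.    1.27 -0.69]
delta_pos [0.3561 0.142  0.0625] delta_rot [0.0178 0.0025 0.5615]
```

carry_out:
  commands:
    - {"delta_pos": [0.356, 0.142, 0.06], "delta_rot": [0.018, 0, 0.56], "claw": 70}
    - {"delta_pos": [0.356, 0.142, 0.06], "delta_rot": [0.018, 0, 0.56], "claw": 70}
    - {"delta_pos": [0.356, 0.142, 0.06], "delta_rot": [0.018, 0, 0.56], "claw": 70}
    - {"delta_pos": [0.356, 0.142, 0.06], "delta_rot": [0.018, 0, 0.56], "claw": 70}
    - {"delta_pos": [0.356, 0.142, 0.06], "delta_rot": [0.018, 0, 0.56], "claw": 70}
    - {"delta_pos": [0.356, 0.142, 0.06], "delta_rot": [0.018, 0, 0.56], "claw": 70}
    - {"delta_pos": [0.356, 0.142, 0.06], "delta_rot": [0.018, 0, 0.56], "claw": 70}
    - {"delta_pos": [0.356, 0.142, 0.06], "delta_rot": [0.018, 0, 0.56], "claw": 70}

```text
time: 5.92
eef_pos: [0.4715, 0.2503, 0.2118]
tcp_rot: [0.774, 0.633, -0.003, 0.0]
contact_force: [0.2, -0.1, 1.2]
opening: 0.699
```

```bash
python3 - <<'E'
from h import *
goto(.475,.332,.2,1.37)
E
```

```text
t 5.92 pos [0.4715 0.2503 0.2118] yaw 1.3713 F [ 0.17 -0.13  1.15] op 0.699 q [ 0.3   0.01  1.95 -0.    1.18  0.5 ]
delta_pos [ 0.0808 -0.0128  0.0114] delta_rot [-0.003   0.0047  0.0013]
```

carry_out:
  commands:
    - {"delta_pos": [0.04, -0.006, 0.01], "delta_rot": [0, 0.005, 0], "claw": 60}
    - {"delta_pos": [0.07, -0.011, 0.01], "delta_rot": [0, 0.005, 0], "claw": 60}
    - {"delta_pos": [0.081, -0.013, 0.01], "delta_rot": [0, 0.005, 0], "claw": 60}
    - {"delta_pos": [0.081, -0.013, 0.01], "delta_rot": [0, 0.005, 0], "claw": 60}
    - {"delta_pos": [0.081, -0.013, 0.01], "delta_rot": [0, 0.005, 0], "claw": 60}

```text
time: 6.33
eef_pos: [0.4741, 0.3316, 0.1997]
tcp_rot: [0.774, 0.634, -0.002, -0.001]
contact_force: [0.3, 0.5, 0.4]
opening: 0.598
```

```bash
cat > lev.py <<'E'
from h import *
def level(n,z0,z1,x0,x1,y0,y1):
    p,d=shot("wrist",n);X=cloud("wrist",d)
    hsv=cv2.cvtColor(p,cv2.COLOR_RGB2HSV).astype(int);H,S,V=[hsv[...,i] for i in range(3)]
    m=(S>90)&(H>95)&(H<130)&(X[...,2]>z0)&(X[...,2]<z1)&(X[...,0]>x0)&(X[...,0]<x1)&(X[...,1]>y0)&(X[...,1]<y1)
    P=X[m];print("blue",m.sum(),cv2.minAreaRect((P[:,:2]*1000).astype(np.float32)),np.percentile(P[:,2],[50,95]))
    v,u=np.nonzero(m);print("px box",u.min(),u.max(),v.min(),v.max())
    return p,X
E
python3 - <<'E'
from lev import *
goto(.475,.332,.024,1.37)
level("w6",.026,.045,.4,.55,.25,.42)
E
```

```text
t 6.33 pos [0.4741 0.3316 0.1997] yaw 1.3723 F [0.25 0.5  0.43] op 0.598 q [0.43 0.12 1.86 0.   1.16 0.63]
delta_pos [0.001  0.0017 0.1757] delta_rot [-0.0051  0.0022  0.0023]
blue 2940 ((473.6378173828125, 334.8807678222656), (108.98319244384766, 25.859880447387695), 78.30562591552734) [0.03341302 0.03476675]
px box 300 334 145 281
```

View pics/w6.png

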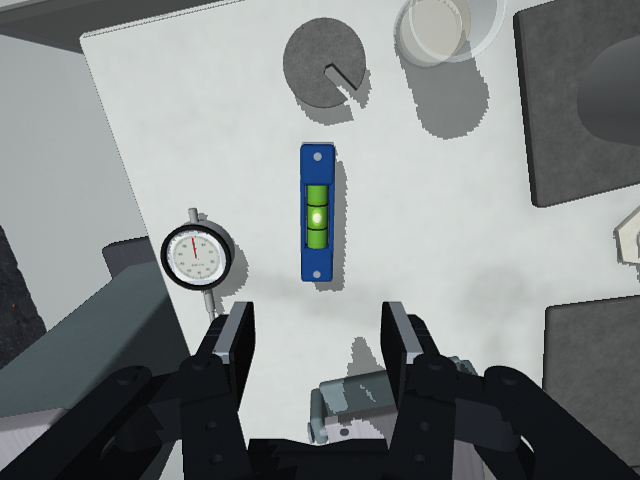

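carry_out:
  commands:
    - {"delta_pos": [0.002, 0, 0.04], "delta_rot": [-0.004, 0.002, 0.004], "claw": 60}
    - {"delta_pos": [0.002, 0, 0.08], "delta_rot": [-0.004, 0.002, 0.004], "claw": 60}
    - {"delta_pos": [0.002, 0, 0.12], "delta_rot": [-0.004, 0.002, 0.004], "claw": 60}
    - {"delta_pos": [0.002, 0, 0.155], "delta_rot": [-0.004, 0.002, 0.004], "claw": 60}
    - {"delta_pos": [0.002, 0, 0.171], "delta_rot": [-0.004, 0.002, 0.004], "claw": 60}
    - {"delta_pos": [0.002, 0, 0.172], "delta_rot": [-0.004, 0.002, 0.004], "claw": 60}
    - {"delta_pos": [0.002, 0, 0.172], "delta_rot": [-0.004, 0.002, 0.004], "claw": 60}

```text
time: 6.97
eef_pos: [0.4739, 0.331, 0.0277]
tcp_rot: [0.776, 0.631, -0.001, -0.0]
contact_force: [0.2, 0.5, 0.4]
opening: 0.603
```

```bash
python3 - <<'E'
from h import *
goto(.474,.334,.027,1.367)
shot("wrist","w7")
E
```

```text
t 6.97 pos [0.4739 0.331  0.0277] yaw 1.3648 F [0.16 0.53 0.36] op 0.603 q [0.43 0.36 1.94 0.   0.85 0.64]
delta_pos [ 0.003  -0.0006  0.0007] delta_rot [-0.0019  0.0011 -0.0022]
```

View pics/w7.png

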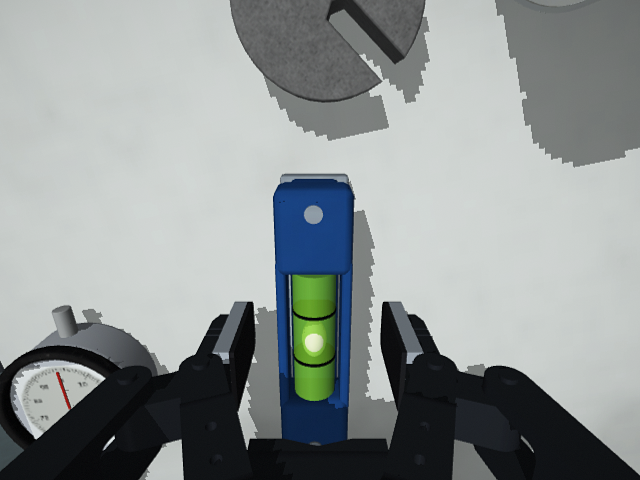

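carry_out:
  commands:
    - {"delta_pos": [0.002, -0.001, 0], "delta_rot": [0, 0, 0], "claw": 15}
    - {"delta_pos": [0.002, -0.001, 0], "delta_rot": [0, 0, 0], "claw": 15}
    - {"delta_pos": [0.002, -0.001, 0], "delta_rot": [0, 0, 0], "claw": 15}
    - {"delta_pos": [0.002, -0.001, 0], "delta_rot": [0, 0, 0], "claw": 15}
    - {"delta_pos": [0.002, -0.001, 0], "delta_rot": [0, 0, 0], "claw": 15}
  force: 50

```text
time: 7.43
eef_pos: [0.4763, 0.3349, 0.0324]
tcp_rot: [0.776, 0.631, 0.003, 0.001]
contact_force: [-2.1, -0.4, 7.6]
opening: 0.29
```

```bash
python3 - <<'E'
from lev import *
goto(.474,.334,.027,1.367)
level("w8",.024,.045,.4,.55,.25,.42)
E
```

```text
t 7.43 pos [0.4763 0.3349 0.0324] yaw 1.3652 F [-2.12 -0.39  7.63] op 0.29 q [0.44 0.35 1.93 0.   0.85 0.64]
delta_pos [-0.0014 -0.002   0.0054] delta_rot [ 0.0043 -0.0036 -0.0018]
blue 11608 ((477.3553466796875, 339.3379821777344), (50.29094696044922, 102.87942504882812), 1.9756407737731934) [0.03279378 0.03398251]
px box 240 386 193 444
```

View pics/w8.png

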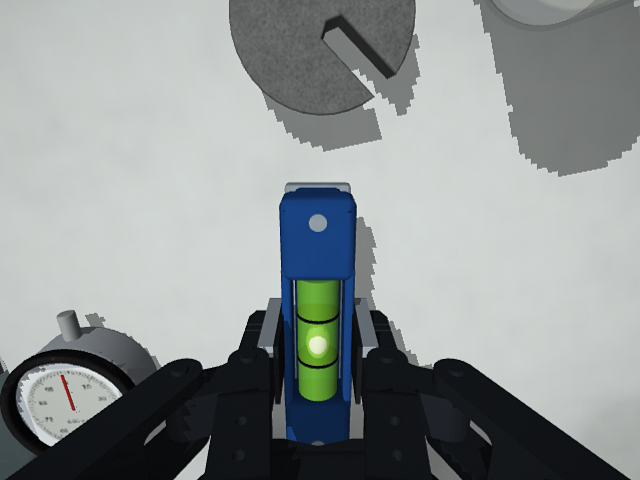

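carry_out:
  commands:
    - {"delta_pos": [0, 0, -0.02], "delta_rot": [0, 0, 0], "claw": 15}
    - {"delta_pos": [0, 0, -0.05], "delta_rot": [0, 0, 0], "claw": 15}
    - {"delta_pos": [0, 0, -0.08], "delta_rot": [0, 0, 0], "claw": 15}
    - {"delta_pos": [0, 0, -0.1], "delta_rot": [0, 0, 0], "claw": 15}
    - {"delta_pos": [0, 0, -0.1], "delta_rot": [0, 0, 0], "claw": 15}

```text
time: 7.9
eef_pos: [0.4789, 0.3363, 0.1386]
tcp_rot: [0.776, 0.631, 0.008, 0.002]
contact_force: [0.8, 0.2, -2.3]
opening: 0.288
```

```bash
python3 - <<'E'
from lev import *
goto(.512,.08,.125,1.602)
shot("wrist","w9")
E
```

```text
t 7.90 pos [0.4789 0.3363 0.1386] yaw 1.3657 F [ 0.84  0.15 -2.28] op 0.288 q [0.44 0.2  1.9  0.   1.03 0.64]
delta_pos [-0.2443  0.0845  0.0122] delta_rot [ 0.0149 -0.0088 -0.2364]
```

View pics/w9.png

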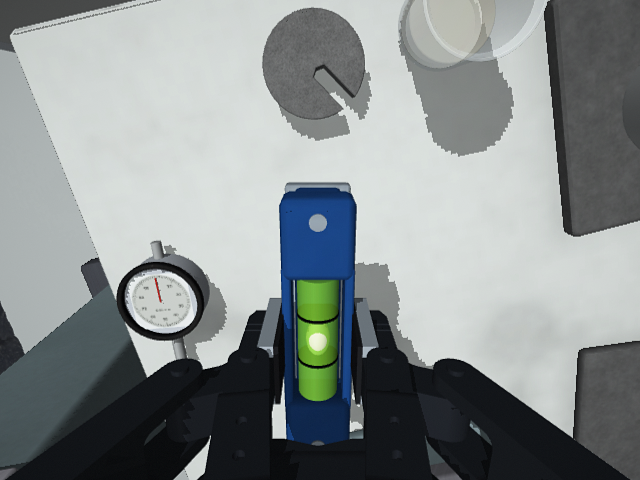

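carry_out:
  commands:
    - {"delta_pos": [-0.035, 0.012, 0], "delta_rot": [0.015, -0.009, -0.05], "claw": 15}
    - {"delta_pos": [-0.07, 0.024, 0], "delta_rot": [0.015, -0.009, -0.1], "claw": 15}
    - {"delta_pos": [-0.105, 0.036, 0], "delta_rot": [0.015, -0.009, -0.15], "claw": 15}
    - {"delta_pos": [-0.14, 0.048, 0], "delta_rot": [0.015, -0.009, -0.2], "claw": 15}
    - {"delta_pos": [-0.175, 0.06, 0], "delta_rot": [0.015, -0.009, -0.236], "claw": 15}
    - {"delta_pos": [-0.21, 0.073, 0], "delta_rot": [0.015, -0.009, -0.236], "claw": 15}
    - {"delta_pos": [-0.235, 0.082, 0], "delta_rot": [0.015, -0.009, -0.236], "claw": 15}
    - {"delta_pos": [-0.244, 0.0845, 0], "delta_rot": [0.015, -0.009, -0.236], "claw": 15}

```text
time: 8.62
eef_pos: [0.5094, 0.0761, 0.1321]
tcp_rot: [0.697, 0.717, -0.004, -0.002]
contact_force: [0.8, -0.8, -2.8]
opening: 0.288
```

```bash
python3 - <<'E'
from lev import *
goto(.512,.08,.09,1.602)
shot("wrist","w10")
p,d=shot("top","t10");crop("t10",280,480,180,300,4,"t10c")
shot("side","s10");crop("s10",260,440,190,340,4,"s10c")
E
```

```text
t 8.62 pos [0.5094 0.0761 0.1321] yaw 1.5983 F [ 0.81 -0.83 -2.76] op 0.288 q [-0.05  0.07  2.05 -0.    1.03 -0.07]
delta_pos [0.0039 0.003  0.0421] delta_rot [-0.0078  0.0031 -0.0037]
```

View pics/w10.png

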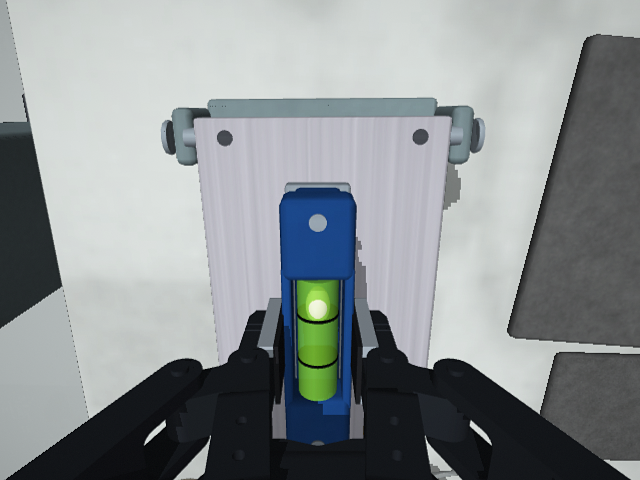

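View pics/s10c.png

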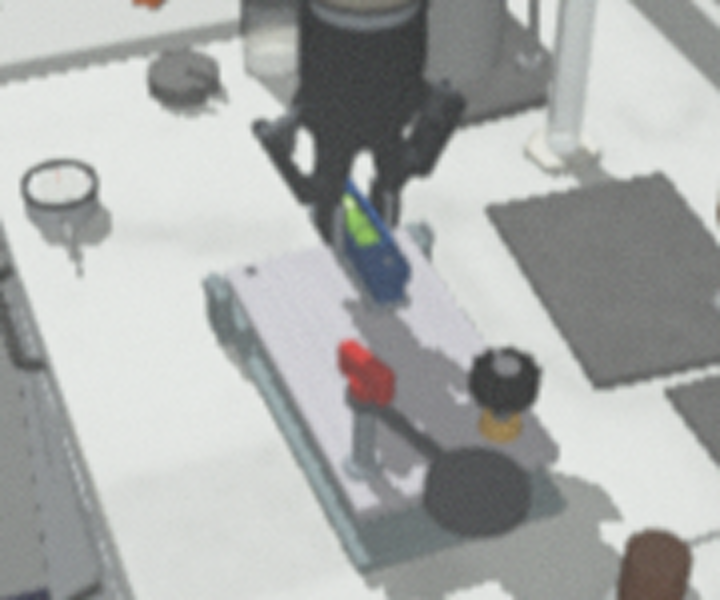

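carry_out:
  commands:
    - {"delta_pos": [0.004, 0.003, 0.02], "delta_rot": [-0.008, 0.003, -0.004], "claw": 15}
    - {"delta_pos": [0.004, 0.003, 0.035], "delta_rot": [-0.008, 0.003, -0.004], "claw": 15}
    - {"delta_pos": [0.004, 0.003, 0.044], "delta_rot": [-0.008, 0.003, -0.004], "claw": 15}
    - {"delta_pos": [0.004, 0.003, 0.048], "delta_rot": [-0.008, 0.003, -0.004], "claw": 15}
    - {"delta_pos": [0.004, 0.003, 0.048], "delta_rot": [-0.008, 0.003, -0.004], "claw": 15}
    - {"delta_pos": [0.004, 0.003, 0.048], "delta_rot": [-0.008, 0.003, -0.004], "claw": 15}

```text
time: 9.27
eef_pos: [0.5119, 0.0844, 0.0848]
tcp_rot: [0.695, 0.719, 0.001, -0.0]
contact_force: [-0.0, 0.0, -3.4]
opening: 0.287
```

```bash
python3 - <<'E'
from lev import *
goto(.512,.08,.082,1.602)
shot("side","s11");crop("s11",260,440,190,340,4,"s11c")
E
```

```text
t 9.27 pos [0.5119 0.0844 0.0848] yaw 1.6052 F [-0.02  0.04 -3.36] op 0.287 q [-0.03  0.15  2.07  0.    0.92 -0.07]
delta_pos [-0.0044 -0.0001  0.0028] delta_rot [ 0.001  -0.0021  0.0032]
```

View pics/s11c.png

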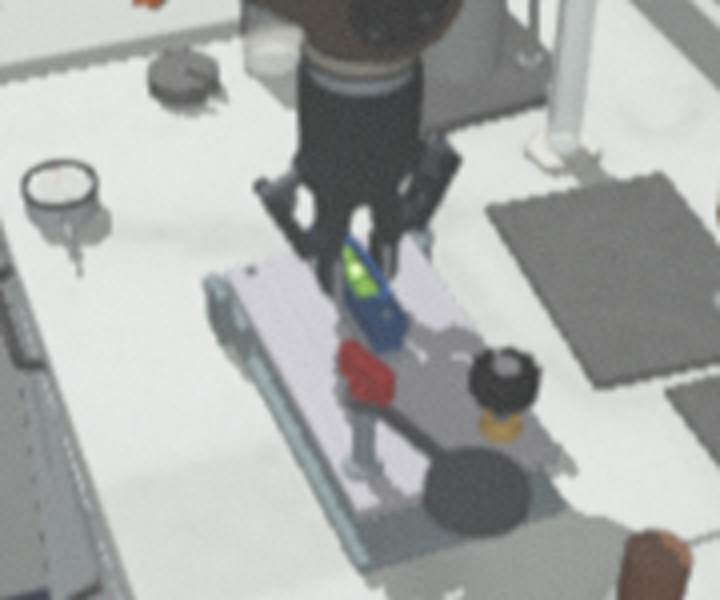

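carry_out:
  commands:
    - {"delta_pos": [-0.004, 0, 0.001], "delta_rot": [0, 0, 0], "claw": 15}
    - {"delta_pos": [-0.005, 0, 0.002], "delta_rot": [0, 0, 0], "claw": 15}
    - {"delta_pos": [-0.005, 0, 0.004], "delta_rot": [0, 0, 0], "claw": 15}
    - {"delta_pos": [-0.005, 0, 0.005], "delta_rot": [0, 0, 0], "claw": 15}
    - {"delta_pos": [-0.005, 0, 0.005], "delta_rot": [0, 0, 0], "claw": 15}

```text
time: 9.73
eef_pos: [0.5126, 0.0802, 0.0837]
tcp_rot: [0.695, 0.719, 0.001, -0.002]
contact_force: [-10.6, 2.4, 18.8]
opening: 0.291
```

carry_out:
  commands:
    - {"delta_pos": [0, 0, -0.001], "delta_rot": [0, 0, 0], "claw": 15}
    - {"delta_pos": [0, 0, -0.001], "delta_rot": [0, 0, 0], "claw": 45}
    - {"delta_pos": [0, 0, -0.001], "delta_rot": [0, 0, 0], "claw": 60}
    - {"delta_pos": [0, 0, -0.001], "delta_rot": [0, 0, 0], "claw": 60}
    - {"delta_pos": [0, 0, -0.03], "delta_rot": [0, 0, 0], "claw": 60}
    - {"delta_pos": [0, 0, -0.07], "delta_rot": [0, 0, 0], "claw": 60}
    - {"delta_pos": [0, 0, -0.11], "delta_rot": [0, 0, 0], "claw": 60}
    - {"delta_pos": [0, 0, -0.12], "delta_rot": [0, 0, 0], "claw": 60}

```text
time: 10.4
eef_pos: [0.5163, 0.0794, 0.2106]
tcp_rot: [0.695, 0.719, 0.005, 0.003]
contact_force: [1.5, -0.9, 1.4]
opening: 0.598
```

```bash
python3 - <<'E'
from lev import *
p,X=level("w12",.06,.1,.44,.58,0,.16)
goto(.554,-.0437,.2,1.602)
E
```

```text
blue 4018 ((513.98388671875, 80.3799819946289), (25.94457244873047, 109.49646759033203), 2.1271471977233887) [0.08388573 0.08543156]
px box 292 331 153 308
t 10.45 pos [0.5164 0.0794 0.2105] yaw 1.6046 F [0.63 1.22 1.3 ] op 0.603 q [-0.04 -0.02  1.99  0.    1.16 -0.08]
delta_pos [-0.1243  0.0333  0.0105] delta_rot [ 0.0117 -0.0031  0.0026]
```

View pics/w12.png

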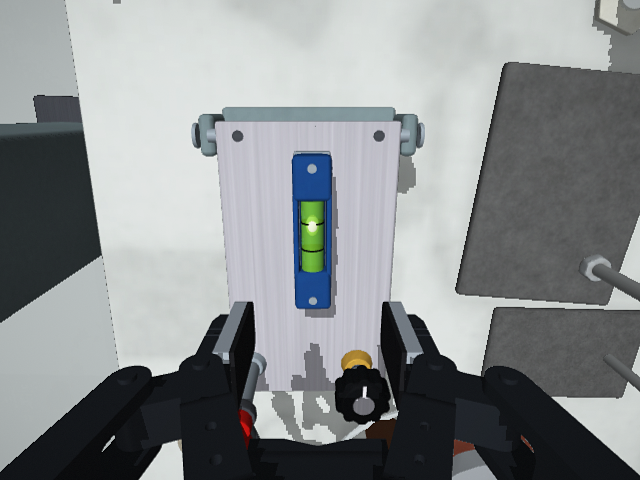

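```bash
python3 - <<'E'
from h import *
crop("w12",280,345,190,285,6,"w12c")
E
```

```text
(no output)
```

View pics/w12c.png

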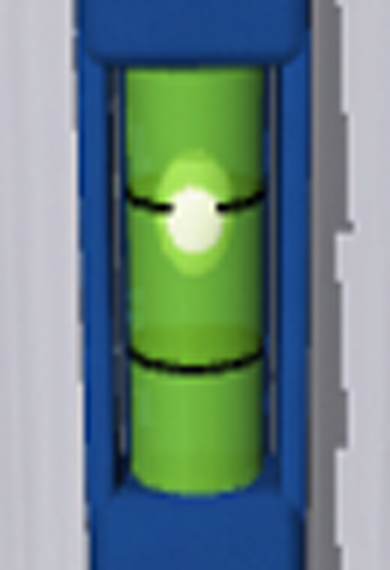

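carry_out:
  commands:
    - {"delta_pos": [-0.04, 0.011, 0], "delta_rot": [0.012, -0.003, 0], "claw": 80}
    - {"delta_pos": [-0.08, 0.022, 0], "delta_rot": [0.012, -0.003, 0], "claw": 80}
    - {"delta_pos": [-0.115, 0.031, 0], "delta_rot": [0.012, -0.003, 0], "claw": 80}
    - {"delta_pos": [-0.124, 0.034, 0], "delta_rot": [0.012, -0.003, 0], "claw": 80}
    - {"delta_pos": [-0.124, 0.034, 0], "delta_rot": [0.012, -0.003, 0], "claw": 80}

```text
time: 10.87
eef_pos: [0.5545, -0.0458, 0.2086]
tcp_rot: [0.697, 0.718, -0.001, -0.001]
contact_force: [-0.5, 0.3, -0.5]
opening: 0.797
```

```bash
cat > wheel.py <<'E'
from h import *
def wheel(n):
    p,d=shot("wrist",n);X=cloud("wrist",d)
    m=(X[...,2]>.08)&(X[...,2]<.108)&(abs(X[...,0]-.554)<.04)&(abs(X[...,1]+.045)<.04)&(p.max(2)<130)
    m=cv2.morphologyEx(m.astype(np.uint8),cv2.MORPH_OPEN,np.ones((3,3)))>0
    P=X[m];print("wheel",m.sum(),cv2.minEnclosingCircle((P[:,:2]*1000).astype(np.float32)),np.percentile(P[:,2],[50,95]))
    return p,X
E
python3 - <<'E'
from wheel import *
wheel("w13")
goto(.5545,-.0437,.088,1.602)
E
```

```text
wheel 2678 ((555.0490112304688, -41.64990234375), 21.205209732055664) [0.09942428 0.10112133]
t 10.92 pos [ 0.554  -0.0441  0.2087] yaw 1.602 F [-0.4  -0.63 -0.34] op 0.799 q [-0.26  0.06  1.91  0.    1.18 -0.29]
delta_pos [0.0002 0.0009 0.1206] delta_rot [-0.0031 -0.0014 -0.    ]
```

View pics/w13.png

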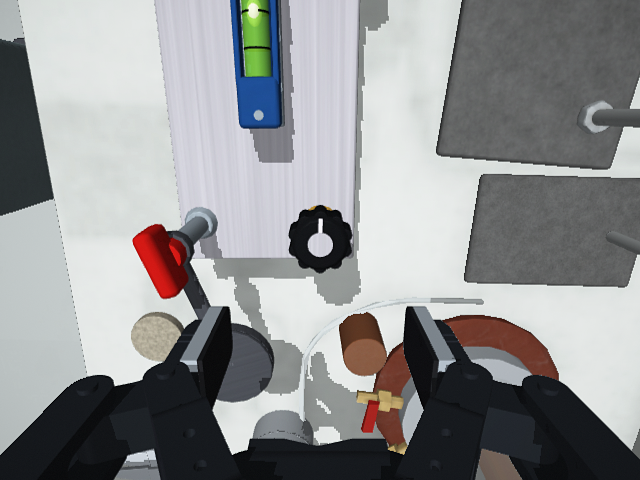

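carry_out:
  commands:
    - {"delta_pos": [0.001, 0.001, 0.04], "delta_rot": [-0.003, -0.001, 0], "claw": 80}
    - {"delta_pos": [0.001, 0.001, 0.08], "delta_rot": [-0.003, -0.001, 0], "claw": 80}
    - {"delta_pos": [0.001, 0.001, 0.108], "delta_rot": [-0.003, -0.001, 0], "claw": 80}
    - {"delta_pos": [0.001, 0.001, 0.118], "delta_rot": [-0.003, -0.001, 0], "claw": 80}
    - {"delta_pos": [0.001, 0.001, 0.119], "delta_rot": [-0.003, -0.001, 0], "claw": 80}
    - {"delta_pos": [0.001, 0.001, 0.119], "delta_rot": [-0.003, -0.001, 0], "claw": 80}

```text
time: 11.42
eef_pos: [0.5545, -0.0419, 0.0897]
tcp_rot: [0.696, 0.718, 0.0, -0.001]
contact_force: [-0.2, -0.3, 0.2]
opening: 0.802
```

```bash
python3 - <<'E'
from wheel import *
goto(.5545,-.043,.089,1.602)
shot("wrist","w14")
E
```

```text
t 11.42 pos [ 0.5545 -0.0419  0.0897] yaw 1.6033 F [-0.23 -0.35  0.23] op 0.802 q [-0.26  0.21  1.98  0.    0.95 -0.29]
delta_pos [-0.0011 -0.      0.0007] delta_rot [-0.0007 -0.0008  0.0013]
```

View pics/w14.png

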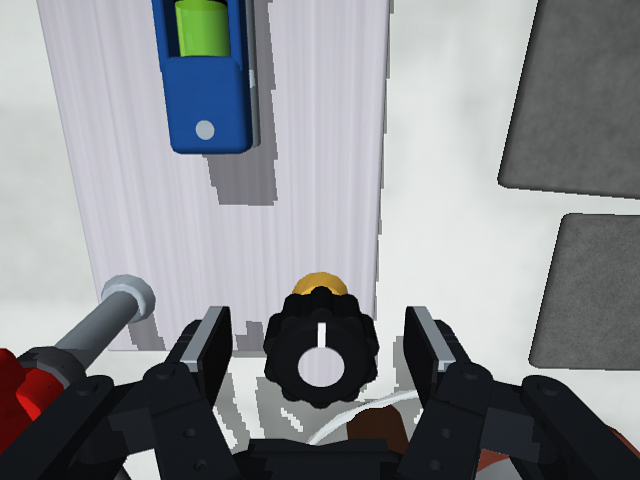

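carry_out:
  commands:
    - {"delta_pos": [-0.001, 0, 0], "delta_rot": [0, 0, 0], "claw": 35}
    - {"delta_pos": [-0.001, 0, 0], "delta_rot": [0, 0, 0], "claw": 35}
    - {"delta_pos": [-0.001, 0, 0], "delta_rot": [0, 0, 0], "claw": 35}
    - {"delta_pos": [-0.001, 0, 0], "delta_rot": [0, 0, 0], "claw": 35}
    - {"delta_pos": [-0.001, 0, 0], "delta_rot": [0, 0, 0], "claw": 35}
  force: 40

```text
time: 11.88
eef_pos: [0.5558, -0.0437, 0.0941]
tcp_rot: [0.695, 0.719, 0.0, 0.001]
contact_force: [-5.1, 0.7, 8.6]
opening: 0.476
```

```bash
python3 - <<'E'
from wheel import *
goto(.5545,-.043,.089,1.602)
E
```

```text
t 11.88 pos [ 0.5558 -0.0437  0.0941] yaw 1.6037 F [-5.1   0.73  8.63] op 0.476 q [-0.26  0.21  1.98 -0.    0.95 -0.29]
delta_pos [ 0.0007 -0.0012  0.0051] delta_rot [0.0014 0.0008 0.0017]
```

carry_out:
  commands:
    - {"delta_pos": [0, 0, 0], "delta_rot": [0, 0, 0.1], "claw": 35}
    - {"delta_pos": [0, 0, 0], "delta_rot": [0, 0, 0.2], "claw": 35}
    - {"delta_pos": [0, 0, 0], "delta_rot": [0, 0, 0.3], "claw": 35}
    - {"delta_pos": [0, 0, 0], "delta_rot": [0, 0, 0.4], "claw": 35}
    - {"delta_pos": [0, 0, 0], "delta_rot": [0, 0, 0.5], "claw": 35}
    - {"delta_pos": [0, 0, 0], "delta_rot": [0, 0, 0.6], "claw": 35}
    - {"delta_pos": [0, 0, 0], "delta_rot": [0, 0, 0.7], "claw": 35}
    - {"delta_pos": [0, 0, 0], "delta_rot": [0, 0, 0.75], "claw": 35}

```text
time: 12.55
eef_pos: [0.5563, -0.0437, 0.0952]
tcp_rot: [0.911, 0.412, 0.001, 0.001]
contact_force: [0.8, 0.7, -1.0]
opening: 0.476
```

carry_out:
  commands:
    - {"delta_pos": [0, 0, 0], "delta_rot": [0, 0, 0.1], "claw": 35}
    - {"delta_pos": [0, 0, 0], "delta_rot": [0, 0, 0.2], "claw": 35}
    - {"delta_pos": [0, 0, 0], "delta_rot": [0, 0, 0.3], "claw": 35}
    - {"delta_pos": [0, 0, 0], "delta_rot": [0, 0, 0.4], "claw": 35}
    - {"delta_pos": [0, 0, 0], "delta_rot": [0, 0, 0.5], "claw": 35}
    - {"delta_pos": [0, 0, 0], "delta_rot": [0, 0, 0.6], "claw": 35}
    - {"delta_pos": [0, 0, 0], "delta_rot": [0, 0, 0.7], "claw": 35}
    - {"delta_pos": [0, 0, 0], "delta_rot": [0, 0, 0.75], "claw": 35}

```text
time: 13.22
eef_pos: [0.5567, -0.0442, 0.0962]
tcp_rot: [0.999, 0.048, 0.002, 0.001]
contact_force: [0.5, -1.1, -1.9]
opening: 0.474
```

```bash
python3 - <<'E'
from wheel import *
print(ctrl.get_state()['wrist_torque'])
goto(.5545,-.043,.089,1.602-1.5)
shot("wrist","w15")
shot("top","t15");crop("t15",280,400,190,270,6,"t15c")
shot("side","s15");crop("s15",310,430,220,330,6,"s15c")
E
```

```text
[-0.12413856  0.13154084  0.08743771]
t 13.22 pos [ 0.5567 -0.0442  0.0962] yaw 0.0956 F [ 0.48 -1.14 -1.87] op 0.474 q [-0.26  0.21  1.97 -0.    0.96  1.21]
delta_pos [-0.0021 -0.0014  0.0072] delta_rot [ 0.0021 -0.0041 -0.0064]
```

View pics/w15.png

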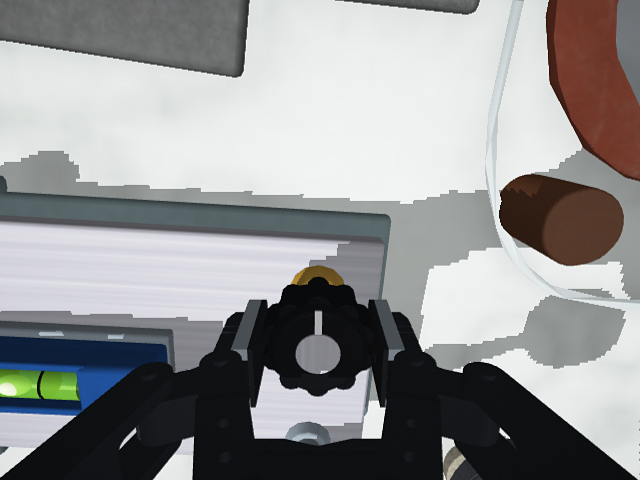

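View pics/s15c.png

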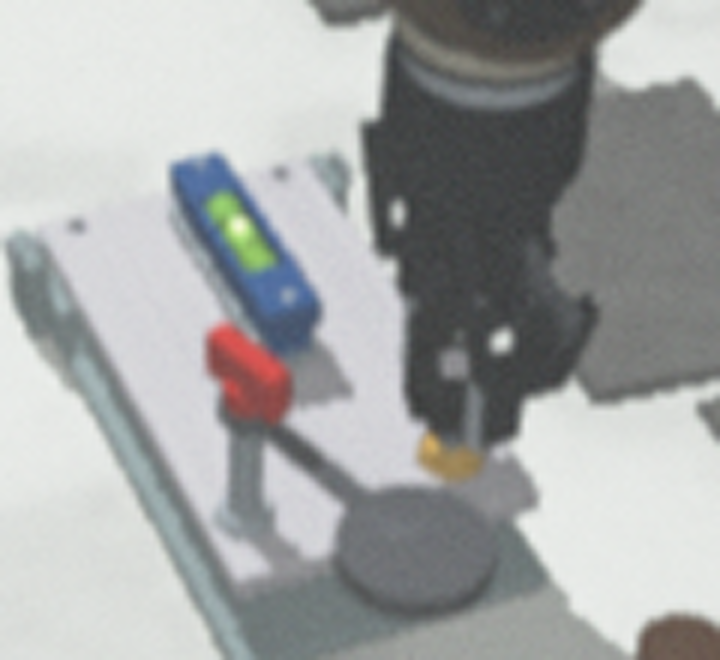

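carry_out:
  commands:
    - {"delta_pos": [0, 0, 0], "delta_rot": [0, 0, 0], "claw": 80}
    - {"delta_pos": [0, 0, 0], "delta_rot": [0, 0, 0], "claw": 80}
    - {"delta_pos": [0, 0, 0], "delta_rot": [0, 0, 0], "claw": 80}
    - {"delta_pos": [0, 0, -0.03], "delta_rot": [0, 0, 0], "claw": 80}
    - {"delta_pos": [0, 0, -0.07], "delta_rot": [0, 0, 0], "claw": 80}
    - {"delta_pos": [0, 0, -0.11], "delta_rot": [0, 0, 0], "claw": 80}
    - {"delta_pos": [0, 0, -0.12], "delta_rot": [0, 0, 0], "claw": 80}

```text
time: 13.95
eef_pos: [0.5597, -0.0446, 0.2244]
tcp_rot: [0.999, 0.051, 0.008, 0.003]
contact_force: [1.1, -0.4, 0.7]
opening: 0.799
```

```bash
python3 - <<'E'
from wheel import *
goto(.514,.07,.21,1.602)
E
```

```text
t 13.95 pos [ 0.5597 -0.0446  0.2244] yaw 0.1013 F [ 1.11 -0.42  0.65] op 0.799 q [-0.26  0.05  1.89 -0.    1.18  1.21]
delta_pos [-0.0341 -0.1187  0.0131] delta_rot [ 0.0173 -0.0084 -1.5007]
```

carry_out:
  commands:
    - {"delta_pos": [-0.034, -0.119, 0], "delta_rot": [0.017, -0.008, -1.5], "claw": 80}
    - {"delta_pos": [-0.034, -0.119, 0], "delta_rot": [0.017, -0.008, -1.5], "claw": 80}
    - {"delta_pos": [-0.034, -0.119, 0], "delta_rot": [0.017, -0.008, -1.5], "claw": 80}
    - {"delta_pos": [-0.034, -0.119, 0], "delta_rot": [0.017, -0.008, -1.5], "claw": 80}
    - {"delta_pos": [-0.034, -0.119, 0], "delta_rot": [0.017, -0.008, -1.5], "claw": 80}
    - {"delta_pos": [-0.034, -0.119, 0], "delta_rot": [0.017, -0.008, -1.5], "claw": 80}
    - {"delta_pos": [-0.034, -0.119, 0], "delta_rot": [0.017, -0.008, -1.5], "claw": 80}
    - {"delta_pos": [-0.034, -0.119, 0], "delta_rot": [0.017, -0.008, -1.5], "claw": 80}

```text
time: 14.62
eef_pos: [0.5139, 0.0707, 0.2232]
tcp_rot: [0.85, 0.526, 0.001, 0.0]
contact_force: [-0.1, -0.3, -0.5]
opening: 0.801
```

```bash
python3 - <<'E'
from wheel import *
goto(.514,.055,.2,1.602)
E
```

```text
t 14.62 pos [0.5139 0.0707 0.2232] yaw 1.1077 F [-0.1  -0.27 -0.5 ] op 0.801 q [-0.06 -0.04  1.98  0.    1.2   0.4 ]
delta_pos [-0.014   0.0071  0.0232] delta_rot [ 0.0022 -0.001  -0.4943]
```

carry_out:
  commands:
    - {"delta_pos": [-0.03, 0.015, 0.01], "delta_rot": [0.002, -0.001, -0.494], "claw": 80}
    - {"delta_pos": [-0.058, 0.029, 0.02], "delta_rot": [0.002, -0.001, -0.494], "claw": 80}
    - {"delta_pos": [-0.058, 0.029, 0.02], "delta_rot": [0.002, -0.001, -0.494], "claw": 80}
    - {"delta_pos": [-0.058, 0.029, 0.02], "delta_rot": [0.002, -0.001, -0.494], "claw": 80}
    - {"delta_pos": [-0.058, 0.029, 0.02], "delta_rot": [0.002, -0.001, -0.494], "claw": 80}
    - {"delta_pos": [-0.058, 0.029, 0.02], "delta_rot": [0.002, -0.001, -0.494], "claw": 80}

```text
time: 15.12
eef_pos: [0.514, 0.0059, 0.2033]
tcp_rot: [0.697, 0.717, 0.0, 0.0]
contact_force: [-0.0, 0.0, 1.1]
opening: 0.799
```

```bash
python3 - <<'E'
from lev import *
level("w16",.06,.1,.44,.58,0,.16)
goto(.514,.08,.2,1.602)
crop("w16",250,400,30,220,4,"w16c")
E
```

```text
blue 5544 ((513.8635864257812, 80.50769805908203), (25.96959686279297, 109.17342376708984), 2.0037920475006104) [0.08472604 0.08612676]
px box 298 342 23 212
t 15.17 pos [0.5141 0.006  0.2034] yaw 1.5992 F [-0.55 -0.17  0.49] op 0.801 q [-0.19 -0.03  2.01  0.    1.16 -0.21]
delta_pos [0.0739 0.002  0.0034] delta_rot [ 0.0008  0.     -0.0028]
```

View pics/w16c.png

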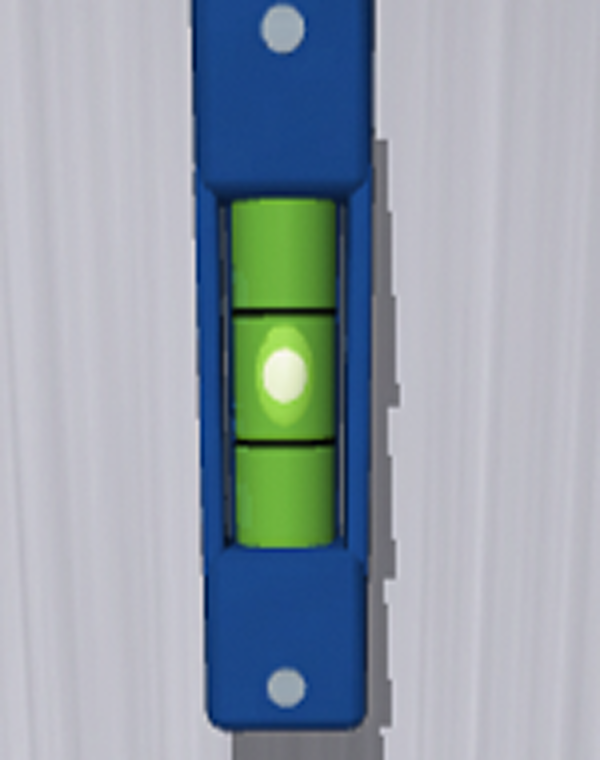

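carry_out:
  commands:
    - {"delta_pos": [0.037, 0.001, 0], "delta_rot": [0, 0, 0], "claw": 0}
    - {"delta_pos": [0.074, 0.002, 0], "delta_rot": [0, 0, 0], "claw": 0}
    - {"delta_pos": [0.074, 0.002, 0.03], "delta_rot": [0, 0, 0], "claw": 0}
    - {"delta_pos": [0.074, 0.002, 0.06], "delta_rot": [0, 0, 0], "claw": 0}
    - {"delta_pos": [0.074, 0.002, 0.08], "delta_rot": [0, 0, 0], "claw": 0}
    - {"delta_pos": [0.074, 0.002, 0.085], "delta_rot": [0, 0, 0], "claw": 0}
    - {"delta_pos": [0.074, 0.002, 0.085], "delta_rot": [0, 0, 0], "claw": 0}
    - {"delta_pos": [0.074, 0.002, 0.085], "delta_rot": [0, 0, 0], "claw": 0}

```text
time: 15.83
eef_pos: [0.5147, 0.0802, 0.1194]
tcp_rot: [0.697, 0.717, 0.001, 0.001]
contact_force: [0.4, -0.6, 0.4]
opening: -0.001
```

```bash
python3 - <<'E'
from lev import *
goto(.514,.0805,.1025,1.602)
shot("wrist","w17")
E
```

```text
t 15.83 pos [0.5147 0.0802 0.1194] yaw 1.5987 F [ 0.38 -0.57  0.43] op -0.001 q [-0.04  0.1   2.05  0.    0.99 -0.07]
delta_pos [ 0.0003 -0.0008  0.0169] delta_rot [ 0.0021  0.0001 -0.0033]
```

View pics/w17.png

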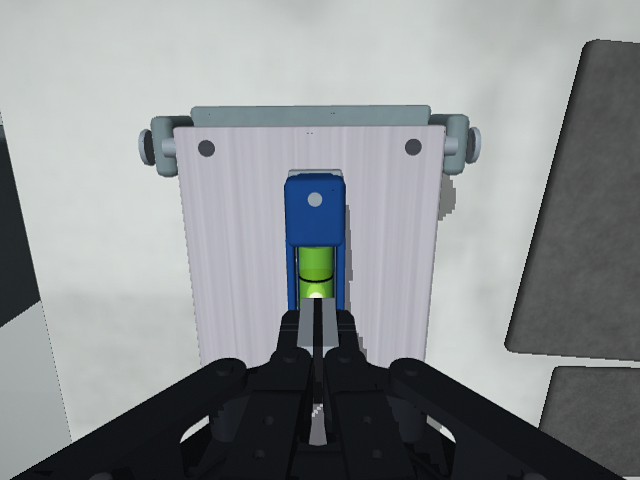

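carry_out:
  commands:
    - {"delta_pos": [0, -0.001, 0.006], "delta_rot": [0.002, 0, -0.003], "claw": 0}
    - {"delta_pos": [0, -0.001, 0.012], "delta_rot": [0.002, 0, -0.003], "claw": 0}
    - {"delta_pos": [0, -0.001, 0.015], "delta_rot": [0.002, 0, -0.003], "claw": 0}
    - {"delta_pos": [0, -0.001, 0.015], "delta_rot": [0.002, 0, -0.003], "claw": 0}

```text
time: 16.22
eef_pos: [0.5139, 0.0799, 0.1045]
tcp_rot: [0.696, 0.718, 0.0, 0.0]
contact_force: [0.2, 0.6, 0.1]
opening: 0.006
```

```bash
python3 - <<'E'
from lev import *
goto(.514,.0805,.1025,1.602)
E
```

```text
t 16.22 pos [0.5139 0.0799 0.1045] yaw 1.6013 F [0.16 0.57 0.12] op 0.006 q [-0.04  0.12  2.06 -0.    0.96 -0.07]
delta_pos [0.0005 0.0001 0.002 ] delta_rot [ 0.0007  0.0002 -0.0007]
```

carry_out:
  commands:
    - {"delta_pos": [0, 0, 0.001], "delta_rot": [0, 0, 0], "claw": 0}
    - {"delta_pos": [0, 0, 0.002], "delta_rot": [0, 0, 0], "claw": 0}
    - {"delta_pos": [0, 0, 0.003], "delta_rot": [0, 0, 0], "claw": 0}
    - {"delta_pos": [0, 0, 0.003], "delta_rot": [0, 0, 0], "claw": 0}

```text
time: 16.55
eef_pos: [0.5141, 0.0799, 0.103]
tcp_rot: [0.696, 0.718, -0.0, 0.0]
contact_force: [-5.0, -0.2, 7.7]
opening: -0.002
```

carry_out:
  commands:
    - {"delta_pos": [0, -0.0005, 0.001], "delta_rot": [0, 0, 0], "claw": 0}
    - {"delta_pos": [0, -0.001, 0.002], "delta_rot": [0, 0, 0], "claw": 0}
    - {"delta_pos": [0, -0.001, 0.002], "delta_rot": [0, 0, 0], "claw": 0}
    - {"delta_pos": [0, -0.001, 0.002], "delta_rot": [0, 0, 0], "claw": 0}

```text
time: 16.88
eef_pos: [0.5141, 0.0799, 0.103]
tcp_rot: [0.696, 0.718, 0.0, 0.001]
contact_force: [-2.4, -0.4, 9.5]
opening: -0.003
```

```bash
python3 - <<'E'
from lev import *
for i in range(6):
    s=ctrl.get_state();print(round(s['time'],2),s['contact_force'].round(2),s['eef_pos'].round(4))
    if i==0: shot("wrist","w18")
    elif i==1: shot("side","s18")
    elif i==2: shot("top","t18")
    else: ctrl.read_camera("top")
crop("s18",310,430,220,330,6,"s18c");crop("w18",240,400,150,330,4,"w18c")
E
```

```text
16.88 [-2.35 -0.35  9.53] [0.5141 0.0799 0.103 ]
16.93 [-4.51  1.22  9.37] [0.5141 0.0799 0.103 ]
16.98 [-3.42 -0.18  9.95] [0.5141 0.0799 0.103 ]
17.03 [-3.68  0.42  9.22] [0.5141 0.0798 0.103 ]
17.08 [-2.94  0.13  8.68] [0.5141 0.0799 0.103 ]
17.13 [-3.    0.63  8.85] [0.5141 0.0798 0.103 ]
```

View pics/s18c.png

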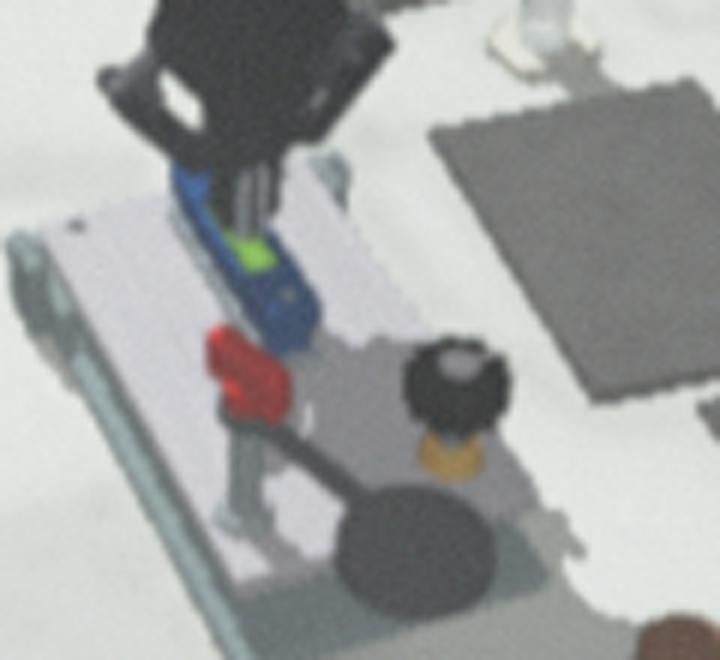

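View pics/w18c.png

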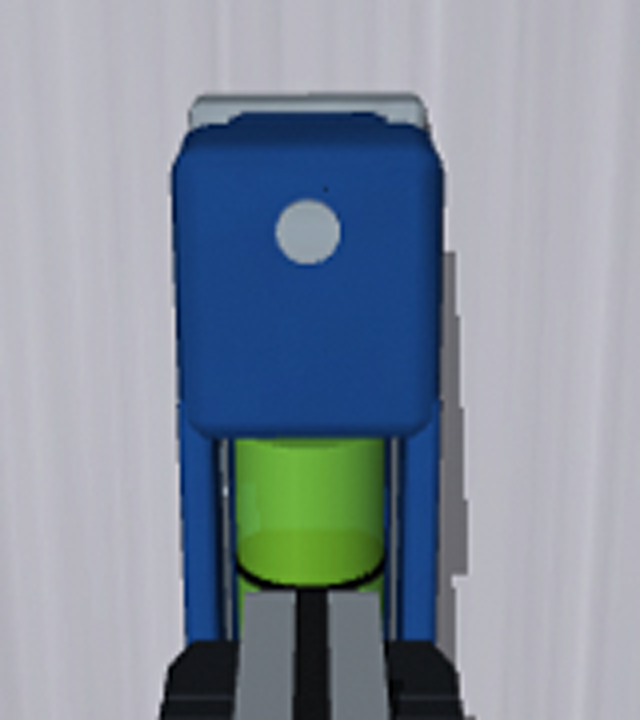

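carry_out:
  commands:
    - {"delta_pos": [0, -0.0011, 0.0022], "delta_rot": [0, 0, 0], "claw": 0}
    - {"delta_pos": [0, -0.0011, 0.0022], "delta_rot": [0, 0, 0], "claw": 0}
    - {"delta_pos": [0, -0.0011, 0.0022], "delta_rot": [0, 0, 0], "claw": 0}
    - {"delta_pos": [0, -0.0011, 0.0022], "delta_rot": [0, 0, 0], "claw": 0}
    - {"delta_pos": [0, -0.0011, 0.0022], "delta_rot": [0, 0, 0], "claw": 0}
    - {"delta_pos": [0, -0.0011, 0.0022], "delta_rot": [0, 0, 0], "claw": 0}
    - {"delta_pos": [0, -0.0011, 0.0022], "delta_rot": [0, 0, 0], "claw": 0}
    - {"delta_pos": [0, -0.0011, 0.0022], "delta_rot": [0, 0, 0], "claw": 0}

```text
time: 17.85
eef_pos: [0.514, 0.0799, 0.103]
tcp_rot: [0.696, 0.718, 0.001, 0.001]
contact_force: [-3.3, 0.8, 10.1]
opening: 0.001
```

```bash
python3 - <<'E'
from lev import *
for i in range(8):
    s=ctrl.get_state();print(round(s['time'],2),s['contact_force'].round(2),s['eef_pos'].round(4))
    if i==0: shot("wrist","w19")
    elif i==1: shot("top","t19")
    else: ctrl.read_camera("side")
crop("t19",190,480,180,300,2.7,"t19c");crop("w19",240,400,150,330,3,"w19c")
E
```

```text
17.85 [-3.31  0.85 10.14] [0.514  0.0799 0.103 ]
17.9 [-3.66  0.43 10.44] [0.514  0.0799 0.103 ]
17.95 [-3.49  0.35  9.97] [0.514  0.0799 0.103 ]
18.0 [-3.01  0.09 10.16] [0.514  0.0798 0.103 ]
18.05 [-2.24  0.09 10.16] [0.514  0.0799 0.103 ]
18.1 [-3.92 -0.81 10.15] [0.514  0.0799 0.103 ]
18.15 [-3.46  1.47  9.38] [0.514  0.0799 0.103 ]
18.2 [-3.25  0.31  9.32] [0.514  0.0799 0.103 ]
```

View pics/t19c.png

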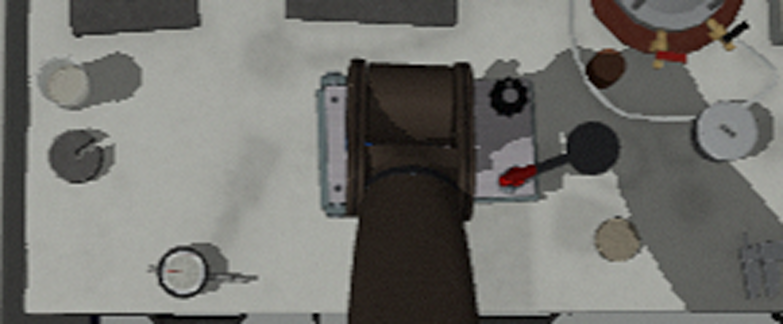

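View pics/w19c.png

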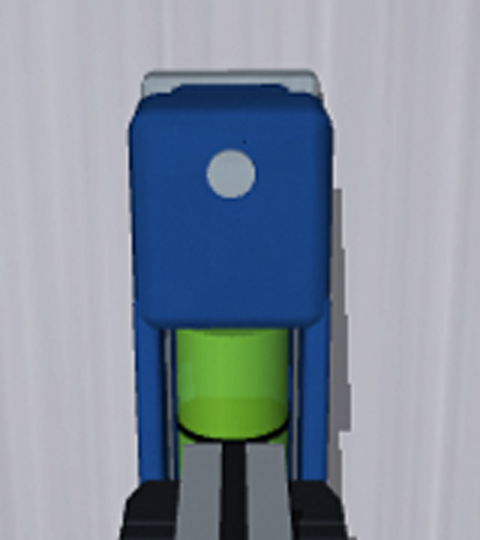

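The top view shows the guard arm and disc swung aside at (590,148) in the crop. The tin, the clay and the stone have not moved. The level lies straight, and the push holds steady at about 10 N, so I'm handing in.

```bash
python3 - <<'E'
from plant import ctrl
print(ctrl.sign_off())
E
```

```text
the job is handed in; nothing more can be done
None
```

I did all four steps in the order you asked and handed the job in at about 18 s, with the arm still pressing on the level.

- **Guard:** I turned the red knob clockwise about 1.25 rad until it met its stop. The last top view shows the disc still clear of the wheel.
- **Level:** I laid the blue level lengthwise on the bare part of the plate and let go. It sits about 2 mm off the middle line I measured and within about 0.3° of the plate's direction. I took the middle of the bare part as about 67 mm from the pivot pin, because the exact point wasn't given.
- **Wheel:** The bubble started about 9 mm towards the pivot end. After one clockwise turn of about 1.5 rad it settled 0.1–0.2 mm from midway between its lines.
- **Pressing:** The shut fingertips press on the middle of the level with about 9.3–10.4 N, plus about 3 N sideways that I could not remove. I saw no sliding.

**Unconfirmed:** the fingertips hide the bubble while they press. I last saw it centred just before pressing; since then I could only see that no bubble showed beyond the line nearer the pivot.

The tin, the clay specimen and the porous stone looked untouched in the last top view. Every force I read at the wrist stayed under about 22 N.

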